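Charge two casting moulds for the kiln

TASK

Charge the two plaster moulds for firing: put each of the three glass bars, one at a time, flat into the pocket of its own length in the rectangular mould, lowering it into the pocket's mouth before letting go so that it does not fall from a height. Pick up the wooden tamper and press the loose glass in the round mould down until every piece lies flat on the floor of the well, without touching that glass with the fingers, and stand the tamper back upright on its cork mat. Leave the jar, the broken stub, the nippers and the cup where they are.

Things in the scene. Friction and masses are not known exactly. Their poses are not given: they have to be found in the camera images.
- bar_mould: Rectangular block of white refractory plaster on the bench, heavy and fixed, 180 mm (its x) by 240 mm (its y) by 50 mm high, with three open rectangular pockets side by side across its y. Origin at the centre of its underside, z up; the pockets' long sides run along its x axis.
- pocket_short (a point): Centre of the mouth of the short pocket, level with the mould's flat top (50 mm above the bench), 76 mm to +y of the mould's centre. The pocket is 80 mm long (mould's x), 50 mm wide (y) and 26 mm deep with a flat floor. Axes as the mould's.
- pocket_long (a point): Centre of the mouth of the long pocket, level with the mould's flat top (50 mm above the bench), on the mould's centre. The pocket is 130 mm long (mould's x), 50 mm wide (y) and 26 mm deep with a flat floor. Axes as the mould's.
- pocket_middle (a point): Centre of the mouth of the middle-length pocket, level with the mould's flat top (50 mm above the bench), 76 mm to -y of the mould's centre. The pocket is 105 mm long (mould's x), 50 mm wide (y) and 26 mm deep with a flat floor. Axes as the mould's.
- bar_short_center (a point): Centre (half-way up) of the short cast-glass bar, a loose solid bar 70 mm long (its x), 40 mm wide (y) and 34 mm high (z), about 0.24 kg, lying flat on the bench. In its pocket it has 5 mm of play all round and stands 8 mm proud of the mould's top; its centre is then 9 mm below the pocket's mouth.
- bar_middle_center (a point): Centre (half-way up) of the middle-length cast-glass bar, a loose solid bar 95 mm long (its x), 40 mm wide (y) and 34 mm high (z), about 0.32 kg, lying flat on the bench. In its pocket it has 5 mm of play all round and stands 8 mm proud of the mould's top; its centre is then 9 mm below the pocket's mouth.
- bar_long_center (a point): Centre (half-way up) of the long cast-glass bar, a loose solid bar 120 mm long (its x), 40 mm wide (y) and 34 mm high (z), about 0.41 kg, lying flat on the bench. In its pocket it has 5 mm of play all round and stands 8 mm proud of the mould's top; its centre is then 9 mm below the pocket's mouth.
- disc_mould: Round mould of white refractory plaster, heavy and fixed, 190 mm across and 65 mm high, with one round flat-floored well 130 mm across and 50 mm deep (floor 15 mm above the bench), holding four loose slabs of broken glass, each 60 x 26 x 16 mm: two lie flat, two stand on end, facing each other, leaning on the well's wall with their tops about 7 mm above the rim. There is room for all four to lie flat side by side, 16 mm deep. Origin at the centre of its underside, z up.
- disc_rim (a point): Centre of the round well at rim height, 65 mm above the bench, z up.
- piece_a_top (a point): Middle of the upper end of one leaning glass slab, loose, 60 mm long (x along its length), 26 mm wide and 16 mm thick. Pressed slowly down by a flat head that covers the well it slides down flat with its foot towards the middle (it may resist with up to 25 N for a moment, so a light force stop halts too early); lying flat, this point is 42 mm below the rim.
- piece_a_foot (a point): Middle of the lower end of one leaning glass slab, loose, 60 mm long (x along its length), 26 mm wide and 16 mm thick. Pressed slowly down by a flat head that covers the well it slides down flat with its foot towards the middle (it may resist with up to 25 N for a moment, so a light force stop halts too early); lying flat, this point is 42 mm below the rim.
- piece_b_top (a point): Middle of the upper end of the other leaning glass slab, loose, 60 mm long (x along its length), 26 mm wide and 16 mm thick. Pressed slowly down by a flat head that covers the well it slides down flat with its foot towards the middle (it may resist with up to 25 N for a moment, so a light force stop halts too early); lying flat, this point is 42 mm below the rim.
- piece_b_foot (a point): Middle of the lower end of the other leaning glass slab, loose, 60 mm long (x along its length), 26 mm wide and 16 mm thick. Pressed slowly down by a flat head that covers the well it slides down flat with its foot towards the middle (it may resist with up to 25 N for a moment, so a light force stop halts too early); lying flat, this point is 42 mm below the rim.
- piece_c_center (a point): Centre of a loose glass slab, 60 x 26 x 16 mm, that already lies flat on the well's floor, 42 mm below the rim.
- piece_d_center (a point): Centre of a loose glass slab, 60 x 26 x 16 mm, that already lies flat on the well's floor, 42 mm below the rim.
- tamper_grip (a point): Point on the axis of the tamper's upright handle, 95 mm above the underside of its head and on the part to hold. The tamper is a loose wooden hand tool of about 0.28 kg standing upright on the cork mat: a flat round head 116 mm across and 20 mm thick (underside flat), and on it a straight round handle 32 mm in diameter that ends 132 mm above the underside. z along the handle, upward.
- mat: Round cork mat, fixed on the bench, 156 mm across and 5 mm thick. Origin at the centre of its underside.
- jar_center (a point): Bystander: closed screw-top jar of glass grains, 64 mm across, 88 mm high; the point is its centre, half-way up.
- stub_center (a point): Bystander: broken stub of a glass bar, about 51 mm long, 40 mm wide, 34 mm high, with a slanted broken end; the point is near its centre, 17 mm up. Not one of the three bars.
- nippers: Bystander: pair of glass nippers lying on the bench, about 180 mm long, 20 mm high. Origin near the middle of its length, at bench level.
- cup: Bystander: empty clear cup, 74 mm across at the rim, 95 mm high. Origin at the centre of its underside.

How it is judged:
By the outcome, as a careful person would: the job done as asked, in the order asked, and still so for the second after the job is handed in, with the robot touching nothing.
It also fails if it takes over 72 s, if anything falls off the work surface, if the arm or the gripper's body presses on something with over 40 N, if the wrist force passes 120 N, or if a joint passes its speed limit or range.

ROBOT

A 6-joint arm with a two-finger parallel gripper is mounted at the origin on the work surface. World frame = base frame: x ahead of the robot, y to its left, z up, the work surface at z = 0. Lengths are in m, angles in rad, forces in N, time in s.
With the tool pointing down it reaches from about 0.4 to 0.825 m from the base axis. Payload 7 kg.
Tool frame: the origin (TCP) lies between the finger pads; the fingertips stand 17 mm ahead of it and the grasp point (between the pads) lies 2 mm behind it; x points along the fingers, z is the direction in which the jaws open and shut, and the axes are right-handed (so a half turn about x gives the same grasp; the last joint's range is limited). The gripper opens to 88 mm and grips with 3 to 60 N. Pads are 19 mm wide; open, the fingers measure 130 mm over their backs; the gripper's body (78 mm by 193 mm) begins 47 mm behind the grasp point.
Start: joints at [-0.849, 0.359, 0.012, 0, -1.224, -0.288], TCP at [0.284, -0.612, 0.208] pointing down, gripper open.
Joint ranges: [-3.07, 3.07], [-1.43, 2.12], [-1.02, 1.25], [-3.03, 1.67], [-3.05, -0], [-3.03, 3.03]. Speed limits (rad/s): [2.39, 2.39, 3.01, 3.14, 3.14, 3.14].

INTERFACE

Orientations are given as [roll, pitch, yaw] about the fixed x, y, z axes, in that order (R = Rz(yaw) Ry(pitch) Rx(roll)).
In Python, from station import * gives the robot as it stands.
- The arm moves only by the tool step_arm, never from a script. Its argument "deltas" is a list of rows, each a list of 5 numbers: the shift along the tool's x, y, z in cm, then the turn about the tool's x in degrees, then the closure, from 0 (fully open) to 1 (shut). In form: [[dx, dy, dz, roll, fingers], ...]. A call has exactly 10 rows; each row is the pose to reach, as a shift and turn from the pose commanded when the call began, along the tool's axes at that moment; what a row does not reach only later rows make up. A row lasts 1/12 s, in which the tool goes at most 41.7 mm and 7.16 degrees, less where a joint would pass 70% of its speed; a pose out of reach is approached as far as the arm can. A call with a gripper value outside its range is refused whole. The fingers move at their own pace and stop on an object; "squeeze" is the grip in N (left out, the last holds). Time passes only in rows, so rows that repeat a pose let the fingers close, or fill a call up. It gives the time, the measured TCP pose, the force and the opening at its end, in the units of the state.
- get_state(): the state, without advancing time (a new reading comes with each control period).
- grab_frame(name): name is "scene" or "side" or "wrist"; returns a dict with "pixels" (420x560x3 uint8, red, green, blue), "range_z" (420x560 float32, m along the optical axis (not along the pixel's ray), 0 where there is no reading), "fx", "fy", "cx", "cy" (pixels), "view" (4x4, takes a point from world to camera coordinates); the wrist camera has in their place "hand_eye" (4x4, takes a point from camera to tool coordinates, whose origin is the TCP and whose axes are the tool frame's). Camera axes: x right, y down, z forward; pixel columns grow to the right and rows downward; lengths in m; the calibration is good to about 2 mm. A picture is of the moment at which its call begins: read the wrist's pose just before it.
- job_done(): hands the job in, once; it reports no verdict.
Trained networks look in the newest picture that a camera, given by its name, has taken for a name from the list of things; names that differ only in an ending like _2 or _b are one class to them, and where a whole thing is asked for, a point or a joint stands for the part that bears it (a point fixed in the world has none). Each returns a list of dicts, best first, with "conf" (0 to 1); they miss things now and then, are a little off and sometimes report something else, mostly with a low value. They report only what shows in the picture. A call takes as long as a camera call.
- boxes_of(thing, camera): "extent" ([left, top, right, bottom] in pixels, round what is visible of it).
- masks_of(thing, camera): "mask" (420x560 bool, what is visible of it) and "extent" ([left, top, right, bottom] in pixels, round what is visible of it).
The state is a dict: "t": time; "q": joint angles; "qd": joint speeds; "joint_efforts": joint torques, N m; "eef_pos": TCP position; "ee_rot": TCP orientation; "force": force on the tool from outside, world axes, zero at the start; "moment": the same for the moment, N m; "width": finger opening in m.
Only numpy, scipy, OpenCV 4.12 (cv2) and the standard library are available. Lean on these libraries where they do the work, as an engineer would, in place of code of your own. Each camera call takes 0.05 s, during which the arm holds its last target.

## Working session

There is one attempt and no reset: what is moved stays moved. The work goes in short steps, Python scripts to look and compute and a tool call to move; the robot and the scene stay as the last step left them, time stands still between calls to the robot, and variables do not carry over. Pictures are saved under pics/ and viewed, and the job is handed in when it is done.

Besides the shell and the picture viewer there is one more tool, called after "Call:" by a JSON object that holds its "fn" and its "kwargs". step_arm: Moves the arm, as the interface text tells. Its arguments: {"type":"object","properties":{"deltas":{"type":"array"},"squeeze":{"type":"number"}},"required":["deltas"]}

```bash
mkdir -p pics; ls; cat > h.py <<'E'
from station import *
import numpy as np, cv2
from scipy.spatial.transform import Rotation as R
def save(f,n): cv2.imwrite('pics/'+n,cv2.cvtColor(f['pixels'],cv2.COLOR_RGB2BGR))
def cloud(f,T=None):
    z=f['range_z'].astype(float); v,u=np.indices(z.shape)
    P=np.stack([(u-f['cx'])*z/f['fx'],(v-f['cy'])*z/f['fy'],z,np.ones_like(z)],-1)
    if T is None: T=np.linalg.inv(f['view'])
    W=(P@np.asarray(T).T)[...,:3]; W[z<=0]=np.nan
    return W
def toolT(s):
    T=np.eye(4);T[:3,:3]=R.from_euler('xyz',s['ee_rot']).as_matrix();T[:3,3]=s['eef_pos'];return T
E
python3 - <<'E'
from h import *
s=get_state(); print(s)
for c in ['scene','side','wrist']:
    f=grab_frame(c); save(f,c+'0.png'); print(c,f['fx'],f['cx'],f['cy'],np.round(f.get('view',f.get('hand_eye')),3))
    np.savez(c+'0.npz',**f)
E
```

```text
pics
{'t': 0.0, 'q': array([-8.48902751e-01,  3.59410014e-01,  1.10546298e-02, -3.69219653e-04,
       -1.22407063e+00, -2.88129790e-01]), 'qd': array([-2.06263286e-04, -8.83033354e-04, -4.95599793e-05,  3.43834060e-04,
       -2.29887230e-04,  3.53895405e-04]), 'joint_efforts': array([-3.81267630e-03, -5.82720208e+01,  2.93064433e+01,  6.99727759e+00,
        7.08467487e-03, -1.87278019e-04]), 'eef_pos': array([ 0.28347714, -0.61202077,  0.20700246]), 'ee_rot': array([0.07831654, 1.56913007, 2.0827509 ]), 'force': array([-0.1752304 , -0.59381626,  0.05058979]), 'moment': array([-0.00370764,  0.0198748 , -0.00951525]), 'width': 0.08789331352751557}
scene 480.4515859305716 288.34468676497767 206.90427605537946 [[ 0.825  0.565  0.016 -0.534]
 [ 0.479 -0.684 -0.55  -0.202]
 [-0.3    0.461 -0.835  1.433]
 [ 0.     0.     0.     1.   ]]
side 455.9170139263486 280.61495028520113 201.46507518574842 [[-0.996 -0.091 -0.012  0.608]
 [-0.041  0.556 -0.83   0.06 ]
 [ 0.082 -0.826 -0.557  1.463]
 [ 0.     0.     0.     1.   ]]
wrist 342.5825105147904 273.0232986598271 214.31120181831102 [[ 0.001 -0.267  0.964 -0.176]
 [-0.001 -0.964 -0.267  0.071]
 [ 1.    -0.001 -0.001 -0.001]
 [ 0.     0.     0.     1.   ]]
```

View pics/scene0.png

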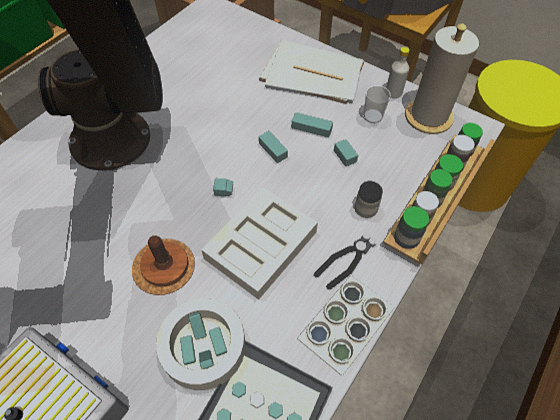

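View pics/side0.png

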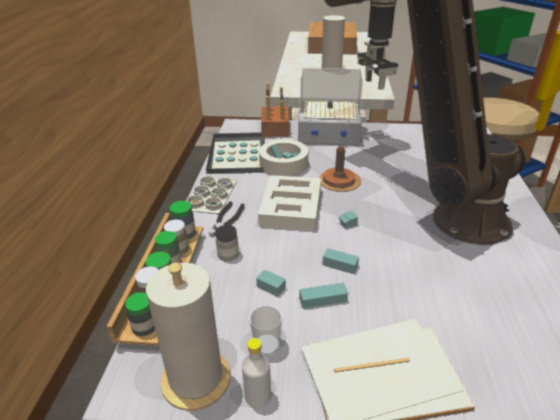

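View pics/wrist0.png

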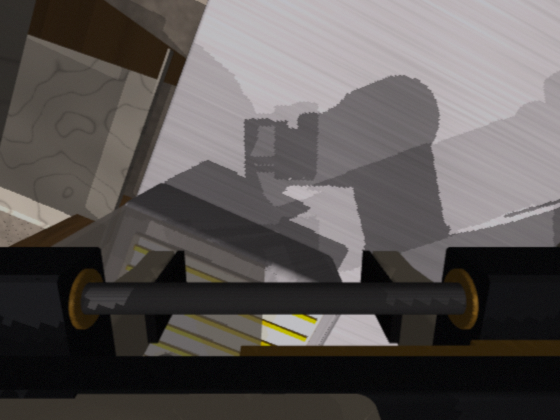

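```bash
python3 - <<'E'
from h import *
names=['bar_mould','bar_short_center','bar_middle_center','bar_long_center','disc_mould','tamper_grip','mat','jar_center','stub_center','nippers','cup','piece_a_top']
np.set_printoptions(precision=3,suppress=True)
for c in ['scene','side']:
    f=np.load(c+'0.npz'); W=cloud(f); np.save(c+'W.npy',W)
    for n in names:
        for d in masks_of(n,c)[:3]:
            P=W[d['mask']]; P=P[np.isfinite(P[:,0])]
            if len(P)<5: print(c,n,d['conf'],'few');continue
            top=P[P[:,2]>np.percentile(P[:,2],95)-0.006]
            r=cv2.minAreaRect((top[:,:2]*1000).astype(np.float32))
            print(c,n,round(d['conf'],2),np.round(d['extent']),'z95',round(np.percentile(P[:,2],95),4),'rect',[np.round(x,1) for x in r],len(top))
E
```

```text
scene bar_mould 0.83 [200. 189. 319. 300.] z95 0.0525 rect [array([582.3, -29.8]), array([241.8, 183.8]), np.float64(86.9)] 3663
scene bar_short_center 0.67 [335. 137. 359. 169.] z95 0.0371 rect [array([608.8, 349.9]), array([40.6, 70.1]), np.float64(63.8)] 225
scene bar_short_center 0.38 [202. 189. 315. 298.] z95 0.0525 rect [array([582.3, -29.9]), array([241.7, 183. ]), np.float64(87.2)] 3660
scene bar_middle_center 0.9 [262. 132. 289. 162.] z95 0.0373 rect [array([425. , 245.6]), array([39.2, 97.6]), np.float64(71.3)] 305
scene bar_long_center 0.97 [298. 113. 331. 134.] z95 0.0374 rect [array([472. , 383.8]), array([115.3,  39.9]), np.float64(16.5)] 304
scene disc_mould 0.88 [156. 298. 241. 387.] z95 0.0674 rect [array([ 633.2, -319.6]), array([186.3, 188.1]), np.float64(60.4)] 2959
scene disc_mould 0.47 [202. 352. 214. 367.] z95 0.07 rect [array([ 675.8, -350.8]), array([25.2, 16.9]), np.float64(54.9)] 82
scene tamper_grip 0.87 [141. 238. 191. 284.] z95 0.1315 rect [array([ 423.1, -216.4]), array([29.5, 27.4]), np.float64(46.5)] 137
scene tamper_grip 0.69 [201. 351. 216. 366.] z9
[... 2549 characters left out ...]
7 rect [array([420.3, 249.3]), array([44.3, 95.6]), np.float64(70.6)] 324
side stub_center 0.66 [338. 212. 360. 230.] z95 0.0352 rect [array([393. ,  52.6]), array([50.5, 40.1]), np.float64(39.3)] 101
side nippers 0.86 [207. 199. 245. 234.] z95 0.0187 rect [array([779.1,  64.5]), array([177.7,  58.6]), np.float64(80.4)] 145
side nippers 0.22 [255. 178. 321. 232.] z95 0.0517 rect [array([577.9, -28.8]), array([247.7, 178.2]), np.float64(86.9)] 1374
side cup 0.85 [247. 301. 280. 359.] z95 0.0947 rect [array([578.8, 584.5]), array([ 72.4, 168.8]), np.float64(18.9)] 216
side piece_a_top 0.38 [322. 146. 355. 189.] z95 0.1264 rect [array([ 420.8, -209.5]), array([23.8, 25.2]), np.float64(48.1)] 48
```

```bash
cat >> h.py <<'E'
np.set_printoptions(precision=4,suppress=True)
def plan(xyz,jaw=None,s=None):
    """print delta cm in tool axes to world target TCP; jaw = desired world angle of tool z (deg), mod 180"""
    s=s or get_state(); T=toolT(s); Rm=T[:3,:3]
    d=Rm.T@(np.array(xyz)-T[:3,3])*100
    a=np.degrees(np.arctan2(Rm[1,2],Rm[0,2])); out=None
    if jaw is not None:
        e=(jaw-a+90)%180-90   # ccw about world z
        out=-e                # about tool x (down)
    print('t',round(s['t'],2),'pos',s['eef_pos'],'jaw',round(a,2),'q',s['q'],'F',s['force'],'w',round(s['width'],4),'tilt',np.round(Rm[:,0],4))
    print('  -> delta cm',np.round(d,2),'roll',out, 'alt',None if out is None else out-np.sign(out)*180)
E
python3 - <<'E'
from h import *
s=get_state(); print(toolT(s))
plan([0.56,-0.12,0.30],90)
plan([0.56,-0.12,0.30],71)
E
```

```text
[[-0.     -0.9074 -0.4203  0.2837]
 [ 0.     -0.4203  0.9074 -0.6125]
 [-1.     -0.      0.      0.208 ]
 [ 0.      0.      0.      1.    ]]
t 1.35 pos [ 0.2837 -0.6125  0.208 ] jaw 114.85 q [-0.8489  0.3586  0.0119 -0.     -1.2241 -0.2881] F [-0.5538 -0.3342  0.2649] w 0.0878 tilt [-0.  0. -1.]
  -> delta cm [ -9.2  -45.77  33.07] roll 24.85215547802605 alt -155.14784452197395
t 1.35 pos [ 0.2837 -0.6125  0.208 ] jaw 114.85 q [-0.8489  0.3586  0.0119 -0.     -1.2241 -0.2881] F [-0.5538 -0.3342  0.2649] w 0.0878 tilt [-0.  0. -1.]
  -> delta cm [ -9.2  -45.77  33.07] roll 43.85215547802605 alt -136.14784452197395
```

```bash
python3 - <<'E'
from h import *
plan([0.62,-0.05,0.33],90)
E
```

```text
t 1.35 pos [ 0.2837 -0.6125  0.208 ] jaw 114.85 q [-0.8489  0.3586  0.0119 -0.     -1.2241 -0.2881] F [-0.5538 -0.3342  0.2649] w 0.0878 tilt [-0.  0. -1.]
  -> delta cm [-12.2  -54.16  36.9 ] roll 24.85215547802605 alt -155.14784452197395
```

Call:
{"fn": "step_arm", "kwargs": {"deltas": [[-12.2,-54.2,36.9,24.9,0],[-12.2,-54.2,36.9,24.9,0],[-12.2,-54.2,36.9,24.9,0],[-12.2,-54.2,36.9,24.9,0],[-12.2,-54.2,36.9,24.9,0],[-12.2,-54.2,36.9,24.9,0],[-12.2,-54.2,36.9,24.9,0],[-12.2,-54.2,36.9,24.9,0],[-12.2,-54.2,36.9,24.9,0],[-12.2,-54.2,36.9,24.9,0]]}}

```text
t: 2.18
eef_pos: [0.4925, -0.2628, 0.2842]
ee_rot: [-1.745, 1.57, -0.175]
force: [0.9, -0.2, -0.7]
width: 0.0877
```

```bash
python3 - <<'E'
from h import *
plan([0.62,-0.05,0.33],90)
E
```

```text
t 2.18 pos [ 0.4925 -0.2628  0.2842] jaw 89.96 q [-0.1395  0.1246 -0.1258  0.     -1.3195 -1.4321] F [ 0.8915 -0.1691 -0.7455] w 0.0877 tilt [ 0.0009 -0.0002 -1.    ]
  -> delta cm [ -4.57 -12.74  21.29] roll -0.04402529170576486 alt 179.95597470829424
```

```bash
python3 - <<'E'
from h import *
plan([0.45,0.29,0.33],90)
E
```

```text
t 2.18 pos [ 0.4925 -0.2628  0.2842] jaw 89.96 q [-0.1395  0.1246 -0.1258  0.     -1.3195 -1.4321] F [ 0.8915 -0.1691 -0.7455] w 0.0877 tilt [ 0.0009 -0.0002 -1.    ]
  -> delta cm [-4.59  4.29 55.28] roll -0.04402529170576486 alt 179.95597470829424
```

Call:
{"fn": "step_arm", "kwargs": {"deltas": [[-4.6,4.3,55.3,-72,0],[-4.6,4.3,55.3,-72,0],[-4.6,4.3,55.3,-72,0],[-4.6,4.3,55.3,-72,0],[-4.6,4.3,55.3,-72,0],[-4.6,4.3,55.3,-72,0],[-4.6,4.3,55.3,-72,0],[-4.6,4.3,55.3,-72,0],[-4.6,4.3,55.3,-72,0],[-4.6,4.3,55.3,-72,0]]}}

```text
t: 3.02
eef_pos: [0.4593, 0.1513, 0.3186]
ee_rot: [-2.143, 1.569, 0.683]
force: [0.6, -0.1, 0.5]
width: 0.0878
```

```bash
python3 - <<'E'
from h import *
plan([0.45,0.29,0.33],90)
E
```

```text
t 3.02 pos [0.4593 0.1513 0.3186] jaw 161.95 q [ 0.7261 -0.0207 -0.2052  0.0001 -1.3849 -1.0412] F [ 0.552  -0.143   0.4558] w 0.0878 tilt [ 0.0011  0.0009 -1.    ]
  -> delta cm [ -1.13 -12.9    5.18] roll 71.94515859220755 alt -108.05484140779245
```

Call:
{"fn": "step_arm", "kwargs": {"deltas": [[-1.1,-12.9,5.2,-71.5,0],[-1.1,-12.9,5.2,-71.5,0],[-1.1,-12.9,5.2,-71.5,0],[-1.1,-12.9,5.2,-71.5,0],[-1.1,-12.9,5.2,-71.5,0],[-1.1,-12.9,5.2,-71.5,0],[-1.1,-12.9,5.2,-71.5,0],[-1.1,-12.9,5.2,-71.5,0],[-1.1,-12.9,5.2,-71.5,0],[-1.1,-12.9,5.2,-71.5,0]]}}

```text
t: 3.85
eef_pos: [0.4514, 0.2881, 0.3289]
ee_rot: [-3.122, 1.571, 0.952]
force: [1.0, 0.1, 0.2]
width: 0.0874
```

```bash
cat >> h.py <<'E'
def wrist(name=None):
    s=get_state(); f=grab_frame('wrist'); 
    if name: save(f,name)
    return s,f,cloud(f,toolT(s)@f['hand_eye'])
E
python3 - <<'E'
from h import *
s,f,W=wrist('w1.png')
np.save('w1W.npy',W)
plan([0.45,0.29,0.33],90)
for n in ['bar_middle_center','bar_long_center','bar_short_center']:
    for d in masks_of(n,'wrist')[:3]:
            P=W[d['mask']]; P=P[np.isfinite(P[:,0])]
            z=np.percentile(P[:,2],80)
            top=P[abs(P[:,2]-z)<0.004]
            r=cv2.minAreaRect((top[:,:2]*1000).astype(np.float32))
            print(n,round(d['conf'],2),np.round(d['extent']),'z',round(z,4),'rect',[np.round(x,1) for x in r],len(top))
E
```

```text
t 3.9 pos [0.4514 0.2882 0.3289] jaw -126.04 q [ 0.9344  0.0701 -0.0887 -0.     -1.4116  0.0073] F [-0.4488  0.4298  0.1398] w 0.0875 tilt [ 0.0001  0.0002 -1.    ]
  -> delta cm [-0.11 -0.22 -0.07] roll -36.04483197826062 alt 143.95516802173938
bar_middle_center 0.61 [288. 133. 334. 204.] z 0.0336 rect [array([422.9, 243.2]), array([40. , 94.4]), np.float64(71.2)] 1931
bar_long_center 0.95 [170. 164. 256. 237.] z 0.0334 rect [array([468.6, 381.8]), array([119.6,  40.5]), np.float64(16.4)] 2278
bar_long_center 0.25 [421.  79. 469. 122.] z 0.0334 rect [array([393.5,  44.3]), array([42.3, 40. ]), np.float64(31.5)] 905
bar_short_center 0.91 [150.  77. 190. 134.] z 0.0335 rect [array([608. , 346.6]), array([40.2, 70. ]), np.float64(61.5)] 1652
```

View pics/w1.png

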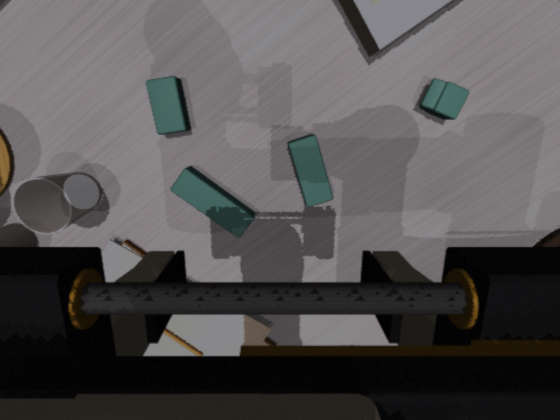

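```bash
python3 - <<'E'
from h import *
plan([0.4229,0.2432,0.10],71.2)
plan([0.4229,0.2432,0.040],71.2)
E
```

```text
t 4.05 pos [0.4514 0.2881 0.3289] jaw -127.18 q [ 0.9343  0.0702 -0.0888 -0.     -1.4117 -0.0124] F [ 0.3177 -0.096   0.4967] w 0.0872 tilt [ 0.0001  0.0001 -1.    ]
  -> delta cm [22.89  0.44  5.3 ] roll -18.380549985408948 alt 161.61945001459105
t 4.05 pos [0.4514 0.2881 0.3289] jaw -127.18 q [ 0.9343  0.0702 -0.0888 -0.     -1.4117 -0.0124] F [ 0.3177 -0.096   0.4967] w 0.0872 tilt [ 0.0001  0.0001 -1.    ]
  -> delta cm [28.89  0.44  5.3 ] roll -18.380549985408948 alt 161.61945001459105
```

Call:
{"fn": "step_arm", "kwargs": {"deltas": [[22.9,0.4,5.3,-18.4,0],[22.9,0.4,5.3,-18.4,0],[22.9,0.4,5.3,-18.4,0],[22.9,0.4,5.3,-18.4,0],[22.9,0.4,5.3,-18.4,0],[22.9,0.4,5.3,-18.4,0],[22.9,0.4,5.3,-18.4,0],[25,0.4,5.3,-18.4,0],[27,0.4,5.3,-18.4,0],[28.9,0.4,5.3,-18.4,0]], "squeeze": 40}}

```text
t: 4.88
eef_pos: [0.4243, 0.245, 0.0411]
ee_rot: [2.65, 1.567, 0.753]
force: [1.3, -0.1, -0.2]
width: 0.0878
```

```bash
python3 - <<'E'
from h import *
plan([0.4229,0.2432,0.040],71.2)
E
```

```text
t 4.88 pos [0.4243 0.245  0.0411] jaw -108.66 q [ 0.9263  0.2363 -0.6065  0.0009 -0.7248  0.3182] F [ 1.2907 -0.1361 -0.1964] w 0.0878 tilt [ 0.0024  0.0023 -1.    ]
  -> delta cm [ 0.11 -0.08  0.21] roll 0.14212879376157161 alt -179.85787120623843
```

Call:
{"fn": "step_arm", "kwargs": {"deltas": [[0,-0.1,0.1,0,0],[0,-0.1,0.1,0,1],[0,-0.1,0.1,0,1],[0,-0.1,0.1,0,1],[0,-0.1,0.1,0,1],[0,-0.1,0.1,0,1],[0,-0.1,0.1,0,1],[0,-0.1,0.1,0,1],[0,-0.1,0.1,0,1],[0,-0.1,0.1,0,1]], "squeeze": 40}}

```text
t: 5.72
eef_pos: [0.4215, 0.2427, 0.0399]
ee_rot: [-0.473, 1.571, -2.367]
force: [-0.3, 0.6, -0.2]
width: 0.0337
```

```bash
python3 - <<'E'
from h import *
plan([0.45,-0.05,0.25],87)
E
```

```text
t 5.72 pos [0.4215 0.2427 0.0399] jaw -108.53 q [ 0.9277  0.2349 -0.6121 -0.     -0.7238  0.3197] F [-0.3025  0.5506 -0.2391] w 0.0337 tilt [-0. -0. -1.]
  -> delta cm [-21.01  12.    26.85] roll -15.531461689016282 alt 164.46853831098372
```

```bash
python3 - <<'E'
from h import *
f=grab_frame('scene'); save(f,'s2.png'); 
im=cv2.imread('pics/s2.png')[60:260,180:420]; cv2.imwrite('pics/s2c.png',cv2.resize(im,None,fx=3,fy=3))
s,f,W=wrist('w2.png'); print(s['width'],s['force'])
E
```

```text
0.028850075300924594 [-0.1883  0.1841 -0.3979]
```

View pics/s2c.png

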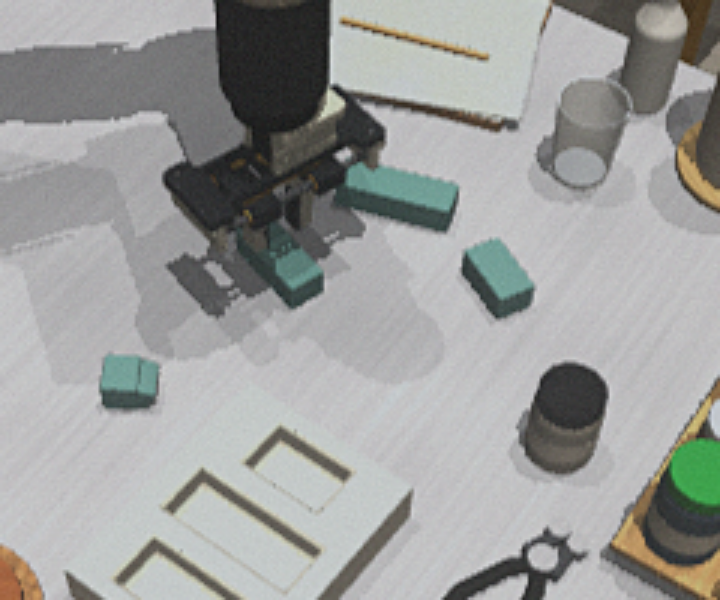

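View pics/w2.png

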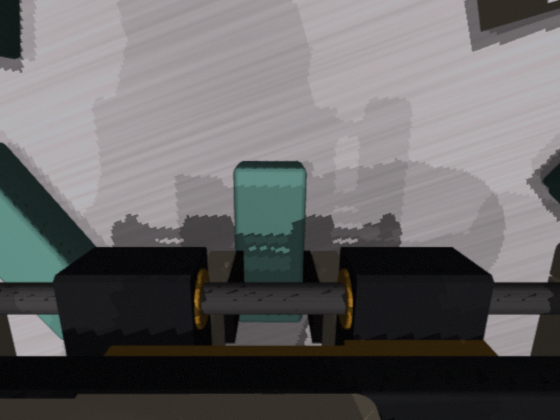

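```bash
python3 - <<'E'
from h import *
s,f,W=wrist('w3.png'); print(s['t'],s['width'],s['force'],s['eef_pos'])
Winv=W
for (u,v) in [(270,170),(270,200),(270,230),(270,245),(240,255),(305,255),(222,262),(330,262),(225,330),(225,280),(330,330),(60,220)]: print(u,v,W[v,u], f['range_z'][v,u])
E
```

```text
5.8167 0.025512164411980894 [ 0.0177 -0.0695  0.0071] [0.4215 0.2427 0.0398]
270 170 [0.4665 0.2287 0.0328] 0.18296108
270 200 [0.4507 0.2341 0.0321] 0.18812862
270 230 [0.4347 0.2395 0.0332] 0.19155906
270 245 [0.4262 0.2424 0.0331] 0.19407386
240 255 [0.4366 0.2537 0.0632] 0.16336513
305 255 [0.4264 0.2243 0.0626] 0.16405639
222 262 [0.4402 0.2597 0.075 ] 0.15157454
330 262 [0.4249 0.2144 0.0748] 0.15181619
225 330 [0.4311 0.256  0.1148] 0.11524143
225 280 [0.4389 0.2563 0.0924] 0.13481173
330 330 [0.4293 0.2221 0.1283] 0.0997479
60 220 [0.4757 0.3635 0.0112] 0.21278177
```

View pics/w3.png

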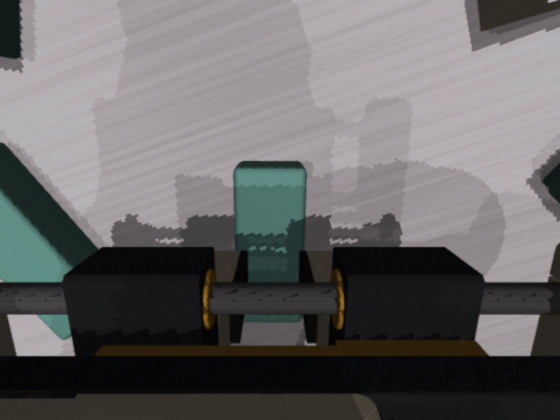

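```bash
python3 - <<'E'
from h import *
for c in ['scene','side']:
    f=grab_frame(c); save(f,c+'3.png'); W=cloud(f)
    d=np.linalg.norm(W[...,:2]-[0.4215,0.2427],axis=-1)
    m=(d<0.06)&(W[...,2]>0.005)&(W[...,2]<0.11)
    vs,us=np.where(m); print(c,us.min(),us.max(),vs.min(),vs.max())
    a,b,c0,d0=us.min()-15,us.max()+15,vs.min()-15,vs.max()+15
    im=cv2.cvtColor(f['pixels'],cv2.COLOR_RGB2BGR)[c0:d0,a:b]
    cv2.imwrite('pics/'+c+'3c.png',cv2.resize(im,None,fx=6,fy=6,interpolation=cv2.INTER_NEAREST))
    print((W[c0+10:d0-10:3,a+10:b-10:3,2]*1000).round().astype(float))
    print(get_state()['width'])
E
```

```text
scene 253 289 121 165
[[165. 162. 151. 150. 148. 147. 165. 167. 174. 170. 166. 157. 150. 150.
  149. 147.]
 [163. 143. 144. 146. 148. 153. 165. 167. 161. 160. 130. 142. 151. 149.
  145. 140.]
 [166. 168. 129. 141. 167. 167. 166. 158. 146. 108. 135. 145. 142. 139.
  130.  25.]
 [167. 167. 168. 166. 166. 158. 149. 147. 150. 147. 105. 104. 131.  -1.
    2.  18.]
 [168. 168. 169. 169. 128. 141. 150. 149. 147. 139.  95.  92.  -1.   4.
    1.  -2.]
 [164. 168. 166. 165.  -0. 143. 146. 143. 136.  72.  84.  78.  -4.  -1.
   -4.  -5.]
 [162. 169. 162. 141. 145.  88. 134. 130.  33.  65.  69.  66.  -1.   4.
    5.   2.]
 [132. 156. 149.  -0.  29.  70.  85.  84.  35.  33.   2.   2.   2.   4.
   -1.  -1.]
 [  7. 130. 140.   2.  21.  33.  69.  67.  34.  32.  31.  -5.  -4.   2.
   -3.   2.]
 [ -1.   4. 127.   2.  12.  27.  33.  36.  32.  35.  32.  36.   0.   3.
    1.  -0.]
 [  1.  -0.  -0.  -1.   4.  12.  26.  36.  29.  36.  36.  35.  37.   2.
    1.   3.]
 [  2.   4.   3.   3.   0.  -2.  15.  28.  37.  35.  35.  37.  39.  33.
   -3.  -1.]
 [ -3.  -1.  -0.   2.   3.   1.  -2.  12.  28.  31.  34.  
[... 836 characters left out ...]
[ -2.  -2.  32.  34.  32.  34.  35.  36.  36.  35.  34.  33.  35.  -1.
   -4.  -1.]
 [ -0.   2.  25.  29.  33.  34.  37.  33.  34.  34.  32.  34.  34.  37.
   -2.  -2.]
 [  1.   3.  16.  22.  25.  24.  27.  31.  31.  35.  35.  33.  32.  28.
   -1.  -1.]
 [ -2.   1.   2.   7.   8.  14.  16.  19.  22.  27.  27.  30.  34.  26.
   -2.  -0.]
 [ -0.  -2.  -1.  -1.  -2.   4.   4.   7.  15.  15.  18.  18.  21.   9.
   -3.  -1.]
 [ -1.  -0.  -1.  -4.  -1.   2.  -0.   2.   1.   6.   3.   9.  14.  -0.
   -0.  -2.]
 [ -0.  -0.  -1.  -2.  -1.   0.  -1.  -3.   1.   0.  -1.   1.  -0.   1.
   -2.  -1.]
 [  2.   2.   2.  -3.  -1.  -0.  -1.   2.  -0.  -0.  -0.   1.  -2.  -2.
   -2.   1.]]
0.013042320932358815
```

View pics/scene3c.png

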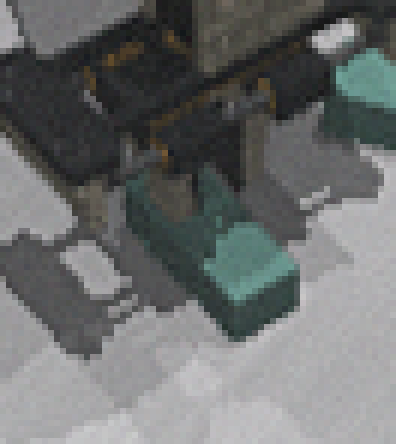

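View pics/side3c.png

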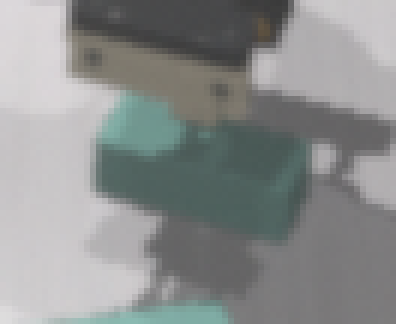

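```bash
python3 - <<'E'
from h import *
print(get_state()['width'],get_state()['t'],get_state()['eef_pos'])
for c in ['scene','side','wrist']:
    s=get_state(); f=grab_frame(c); W=cloud(f, toolT(s)@f['hand_eye'] if c=='wrist' else None)
    Tt=np.linalg.inv(toolT(s))
    Q=W.reshape(-1,3)@Tt[:3,:3].T+Tt[:3,3]
    m=(abs(Q[:,1])<0.05)&(abs(Q[:,2])<0.07)&(Q[:,0]<-0.012)&(Q[:,0]>-0.12)
    q=Q[m]*1000; q=q[np.argsort(-q[:,0])]; print(c,len(q)); print(q[:40:2].round(1))
E
```

```text
0.013042320932358815 5.9667 [0.4215 0.2427 0.0398]
scene 628
[[-18.    4.3 -10. ]
 [-19.5   7.8   6.6]
 [-20.7   7.3   2.7]
 [-22.7  10.1 -23.5]
 [-23.   -9.3  -9.4]
 [-24.7   9.8 -20.1]
 [-25.7  -5.6 -10.3]
 [-26.1  12.2 -14.9]
 [-27.    9.9  14.9]
 [-28.1   8.9 -13.8]
 [-28.3  -1.9  20.3]
 [-28.4  12.3  20. ]
 [-28.8   9.8 -20.2]
 [-29.5  10.3  11.7]
 [-29.6   7.7   2.8]
 [-29.9   9.3   7.5]
 [-30.1  12.  -15. ]
 [-30.4   8.9 -10.3]
 [-30.7  -0.3 -10. ]
 [-31.7   5.2  -9.5]]
side 215
[[-18.9  -2.1 -17.9]
 [-21.4   3.4 -18.9]
 [-22.6  -5.8 -21.2]
 [-26.   -5.6 -21.1]
 [-26.3   5.7 -21.6]
 [-26.9   4.2 -26.3]
 [-88.9 -41.2 -34.8]
 [-89.9 -41.6 -17.8]
 [-90.2 -41.6 -27.3]
 [-90.9 -39.5   8.1]
 [-92.6 -38.7 -36.5]
 [-93.3 -41.3 -27.2]
 [-94.  -41.5 -18.9]
 [-94.7 -39.4   7.4]
 [-95.2 -42.   17.4]
 [-96.  -40.9  -8. ]
 [-96.8 -38.8   8.9]
 [-97.6 -41.3 -28.5]
 [-97.9 -41.6  27.9]
 [-98.1 -36.7 -40.3]]
wrist 49094
[[-16.4  -1.3  -2. ]
 [-17.5  -3.    3.5]
 [-17.6  10.5   3.9]
 [-17.8  10.6   5.9]
 [-17.9  -3.4  -2. ]
 [-18.   -1.7   3.5]
 [-18.1  -5.5   3.5]
 [-18.2  10.7  -2.5]
 [-18.3  -2.1   3.5]
 [-18.4  -2.1  -2. ]
 [-18.5  10.9  -3.4]
 [-18.7  10.4  -5.4]
 [-18.8  -4.6   3.5]
 [-18.8  11.    6.4]
 [-18.9  -4.    3.5]
 [-19.   -0.7   3.5]
 [-19.2  11.1  -4.4]
 [-19.5  10.7   4.9]
 [-19.6  10.7   4.4]
 [-19.8  10.8  -3.9]]
```

Call:
{"fn": "step_arm", "kwargs": {"deltas": [[0,-0.1,-0.1,0,0],[0,-0.1,-0.1,0,0],[0,-0.1,-0.1,0,0],[0,-0.1,-0.1,0,0],[0,-0.1,-0.1,0,0],[0,-0.1,-0.1,0,0],[0,-0.1,-0.1,0,0],[0,-0.1,-0.1,0,0.1],[1,-0.1,-0.1,0,0.1],[2,-0.1,-0.1,0,0.1]]}}

```text
t: 6.95
eef_pos: [0.4213, 0.2445, 0.0201]
ee_rot: [2.794, 1.569, 0.9]
force: [0.2, -0.4, -0.4]
width: 0.0638
```

```bash
python3 - <<'E'
from h import *
plan([0.4229,0.2432,0.006],71.2)
E
```

```text
t 6.95 pos [0.4213 0.2445 0.0201] jaw -108.52 q [ 0.9305  0.2659 -0.6319  0.0001 -0.6712  0.3169] F [ 0.224  -0.3504 -0.3839] w 0.0638 tilt [ 0.0011  0.0014 -1.    ]
  -> delta cm [1.41 0.19 0.08] roll 0.2760351280250575 alt -179.72396487197494
```

Call:
{"fn": "step_arm", "kwargs": {"deltas": [[0.7,0.1,0.1,0,0.2],[1.4,0.2,0.1,0,0.2],[1.4,0.2,0.1,0,0.2],[1.4,0.2,0.1,0,1],[1.4,0.2,0.1,0,1],[1.4,0.2,0.1,0,1],[1.4,0.2,0.1,0,1],[1.4,0.2,0.1,0,1],[1.4,0.2,0.1,0,1],[1.4,0.2,0.1,0,1]], "squeeze": 40}}

```text
t: 7.78
eef_pos: [0.4228, 0.2429, 0.0062]
ee_rot: [2.743, 1.57, 0.85]
force: [0.2, 0.3, 2.1]
width: 0.0397
```

```bash
python3 - <<'E'
from h import *
plan([0.45,-0.05,0.20],87)
E
```

```text
t 7.78 pos [0.4228 0.2429 0.0062] jaw -108.51 q [ 0.9258  0.2897 -0.6435  0.0001 -0.6365  0.3219] F [0.2099 0.2694 2.1453] w 0.0397 tilt [ 0.0007  0.0008 -1.    ]
  -> delta cm [-19.4   11.88  26.89] roll -15.508267357060845 alt 164.49173264293916
```

```bash
python3 - <<'E'
from h import *
plan([0.48,-0.03,0.28],87)
E
```

```text
t 7.78 pos [0.4228 0.2429 0.0062] jaw -108.51 q [ 0.9258  0.2897 -0.6435  0.0001 -0.6365  0.3219] F [0.2099 0.2694 2.1453] w 0.0397 tilt [ 0.0007  0.0008 -1.    ]
  -> delta cm [-27.4   14.1   24.03] roll -15.508267357060845 alt 164.49173264293916
```

Call:
{"fn": "step_arm", "kwargs": {"deltas": [[-2,0,0,0,1],[-5,0,0,0,1],[-9,1,2,-3,1],[-12.5,3,4,-7,1],[-16,4.5,7.5,-12,1],[-19,6,10.5,-15.5,1],[-22,8,13.5,-15.5,1],[-25,10,16.5,-15.5,1],[-27,12,19.5,-15.5,1],[-27.4,13.5,22.5,-15.5,1]]}}

```text
t: 8.62
eef_pos: [0.4758, 0.0039, 0.2757]
ee_rot: [2.011, 1.568, 0.389]
force: [2.4, 1.4, -3.6]
width: 0.0393
```

```bash
python3 - <<'E'
from h import *
plan([0.48,-0.03,0.28],87)
E
```

```text
t 8.62 pos [0.4758 0.0039 0.2757] jaw -92.96 q [ 0.4232 -0.0189 -0.2986  0.0001 -1.288   1.0958] F [ 2.4136  1.4156 -3.5697] w 0.0393 tilt [ 0.0029  0.0012 -1.    ]
  -> delta cm [-0.44  0.59  3.37] roll 0.038443048625822485 alt -179.96155695137418
```

Call:
{"fn": "step_arm", "kwargs": {"deltas": [[-0.4,0.6,3,0,1],[-0.4,0.6,3,0,1],[-0.4,0.6,3,0,1],[-0.4,0.6,3,0,1],[-0.4,0.6,3,0,1],[-0.4,0.6,3,0,1],[-0.4,0.6,3,0,1],[-0.4,0.6,3,0,1],[-0.4,0.6,3,0,1],[-0.4,0.6,3,0,1]]}}

```text
t: 9.45
eef_pos: [0.4798, -0.0249, 0.277]
ee_rot: [-1.098, 1.571, -2.721]
force: [0.1, -0.0, -2.3]
width: 0.0393
```

```bash
python3 - <<'E'
from h import *
s,f,W=wrist('w4.png'); np.savez('w4.npz',W=W,**f); print(s['eef_pos'],s['force'],s['width'])
for d in masks_of('bar_mould','wrist')[:2]:
    P=W[d['mask']]; P=P[np.isfinite(P[:,0])]; z=np.percentile(P[:,2],70)
    top=P[abs(P[:,2]-z)<0.004]; r=cv2.minAreaRect((top[:,:2]*1000).astype(np.float32))
    print(d['conf'],np.round(d['extent']),z,[np.round(x,1) for x in r],len(top))
E
```

```text
[ 0.4798 -0.0249  0.277 ] [ 0.1243 -0.0112 -2.2657] 0.039330952112873525
0.63 [159.   1. 393. 174.] 0.048995048816231346 [array([583.2, -33.9]), array([240.8, 179.7]), np.float64(86.9)] 23767
```

View pics/w4.png

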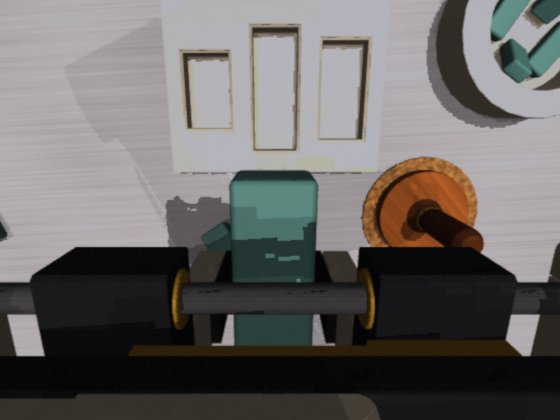

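```bash
cat > gaps.py <<'E'
from h import *
def gaps(W,c=(0.5832,-0.0339),yaw=-3.1):
    a=np.radians(yaw); M=np.array([[np.cos(a),np.sin(a)],[-np.sin(a),np.cos(a)]])
    ok=np.isfinite(W[...,0]); P=W[ok]; q=(P[:,:2]-c)@M.T*1000
    top=(abs(P[:,2]-0.049)<0.005)
    for n,y0,L in [('short',76,80),('long',0,130),('middle',-76,105)]:
        m=top&(abs(q[:,0])<L/2-10)&(abs(q[:,1]-y0)<38)
        dy=q[m,1]-y0; lo=dy[dy<0]; hi=dy[dy>0]
        m2=top&(abs(q[:,1]-y0)<17)&(abs(q[:,0])<89); x=q[m2,0]; xl=x[x<0]; xh=x[x>0]
        print(n,'y edges',np.round([np.percentile(lo,99),np.percentile(hi,1)],1) if len(lo) and len(hi) else None,'x edges',np.round([np.percentile(xl,98),np.percentile(xh,2)],1) if len(xl) and len(xh) else (len(xl),len(xh)))
E
python3 - <<'E'
from gaps import *
f=np.load('w4.npz'); W=f['W']; gaps(W)
s=get_state(); T=np.linalg.inv(toolT(s)); Q=(W.reshape(-1,3)@T[:3,:3].T+T[:3,3]).reshape(W.shape)*1000
m=(abs(Q[...,0]+28)<6)&(abs(Q[...,2])<25)&(Q[...,1]<70)&(Q[...,1]>-20)
g=f['pixels'].astype(int); m&=(g[...,1]>g[...,0]+10)
q=Q[m]; print(len(q),q[:,0].mean(), np.percentile(q[:,1],[1,50,99]),np.percentile(q[:,2],[1,99]))
for x0 in range(15,60,8):
    k=abs(q[:,1]-x0)<4
    if k.sum()>20: print(x0,q[k,0].mean(),np.percentile(q[k,2],[1,99]))
E
```

```text
short y edges [-25.1  24.8] x edges [-41.6  39.8]
long y edges [-25.1  25.1] x edges [-66.4  64.4]
middle y edges [-24.7  25.2] x edges [-53.8  52.2]
8736 -26.55215348936854 [-1.7567 24.4989 47.0551] [-18.5045  19.6242]
15 -26.65253047361641 [-18.5376  19.6247]
23 -26.631109274024517 [-18.7556  19.3383]
31 -26.62363678840381 [-18.5081  19.7533]
39 -26.643001946898764 [-18.5972  19.8383]
47 -25.844401234957672 [-18.0346  19.6612]
```

```bash
python3 - <<'E'
from h import *
plan([0.578,-0.1093,0.10],86.9)
E
```

```text
t 9.55 pos [ 0.4798 -0.0251  0.277 ] jaw -93.01 q [ 0.3584 -0.0091 -0.286  -0.     -1.294   1.1599] F [-0.8027  0.4372 -2.6353] w 0.0391 tilt [-0.0001  0.     -1.    ]
  -> delta cm [17.7  10.25  7.89] roll 0.0904604659810957 alt -179.9095395340189
```

Call:
{"fn": "step_arm", "kwargs": {"deltas": [[3.5,2,1.6,0,1],[7,4,3.2,0,1],[10,6,4.7,0,1],[13,8,6.2,0,1],[15.5,9.6,7.4,0,1],[17,10.25,7.9,0,1],[17.7,10.25,7.9,0,1],[17.7,10.25,7.9,0,1],[17.7,10.25,7.9,0,1],[17.7,10.25,7.9,0,1]]}}

```text
t: 10.38
eef_pos: [0.5785, -0.1091, 0.1015]
ee_rot: [1.632, 1.569, 0.009]
force: [0.5, -0.0, -1.9]
width: 0.0397
```

```bash
python3 - <<'E'
from h import *
plan([0.578,-0.1093,0.0345],86.9)
E
```

```text
t 10.38 pos [ 0.5785 -0.1091  0.1015] jaw -92.98 q [ 0.1456  0.3071 -0.3257  0.0004 -0.936   1.373 ] F [ 0.5174 -0.0351 -1.8555] w 0.0397 tilt [ 0.0021  0.     -1.    ]
  -> delta cm [ 6.7  -0.06  0.02] roll 0.11834925908237892 alt -179.88165074091762
```

Call:
{"fn": "step_arm", "kwargs": {"deltas": [[1.5,0,0,0,1],[3,0,0,0,1],[4,0,0,0,1],[5,0,0,0,1],[5.8,0,0,0,1],[6.4,0,0,0,1],[6.7,0,0,0,1],[6.7,0,0,0,1],[6.7,0,0,0,1],[6.7,0,0,0,1]]}}

```text
t: 11.22
eef_pos: [0.5784, -0.1096, 0.0335]
ee_rot: [1.573, 1.57, -0.051]
force: [-0.4, -0.4, -2.5]
width: 0.0394
```

```bash
python3 - <<'E'
from h import *
plan([0.578,-0.1093,0.0345],86.9)
s,f,W=wrist('w5.png')
E
```

```text
t 11.22 pos [ 0.5784 -0.1096  0.0335] jaw -93.02 q [ 0.1447  0.3862 -0.3937  0.0002 -0.7902  1.3732] F [-0.358  -0.3558 -2.4614] w 0.0394 tilt [ 0.0008 -0.     -1.    ]
  -> delta cm [-0.1  -0.04 -0.03] roll 0.07931529056571662 alt -179.92068470943428
```

View pics/w5.png

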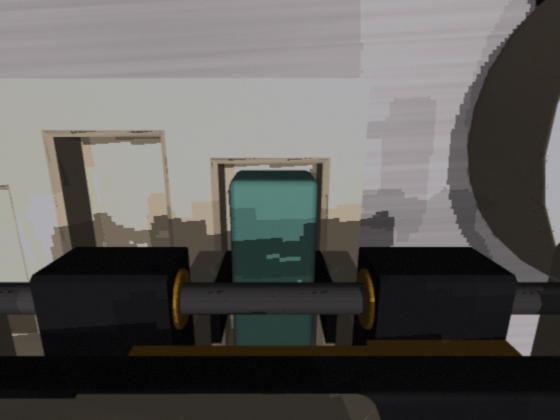

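Call:
{"fn": "step_arm", "kwargs": {"deltas": [[0,0,0,0,0.38],[0,0,0,0,0.38],[0,0,0,0,0.38],[0,0,0,0,0.38],[-1,0,0,0,0.38],[-3,0,0,0,0.38],[-6,0,0,0,0.3],[-10,0,0,0,0.2],[-14,0,0,0,0.1],[-17,0,0,0,0.1]]}}

```text
t: 12.1
eef_pos: [0.5786, -0.1098, 0.2077]
ee_rot: [1.512, 1.567, -0.111]
force: [1.3, -0.4, 0.8]
width: 0.0751
```

```bash
python3 - <<'E'
from h import *
s=get_state()
plan([0.4686,0.3818,0.15],106.4,s)
E
```

```text
t 12.1 pos [ 0.5786 -0.1098  0.2077] jaw -93.0 q [ 0.1448  0.2161 -0.188   0.001  -1.1632  1.3732] F [ 1.2911 -0.3513  0.7697] w 0.0751 tilt [ 0.0037 -0.0004 -1.    ]
  -> delta cm [  5.71 -13.59 -48.52] roll -19.404405497667085 alt 160.59559450233291
```

Call:
{"fn": "step_arm", "kwargs": {"deltas": [[0,-13.6,-48.5,-19.4,0.1],[0,-13.6,-48.5,-19.4,0.1],[0,-13.6,-48.5,-19.4,0.1],[0,-13.6,-48.5,-19.4,0.1],[0,-13.6,-48.5,-19.4,0.1],[0,-13.6,-48.5,-19.4,0.1],[0,-13.6,-48.5,-19.4,0.1],[0,-13.6,-48.5,-19.4,0.1],[0,-13.6,-48.5,-19.4,0.1],[0,-13.6,-48.5,-19.4,0.1]]}}

```text
t: 12.93
eef_pos: [0.4859, 0.2989, 0.2044]
ee_rot: [2.009, 1.569, 0.725]
force: [0.2, -0.3, -0.3]
width: 0.0785
```

```bash
python3 - <<'E'
from h import *
s=get_state()
plan([0.4686,0.3818,0.04],106.4,s)
E
```

```text
t 12.93 pos [0.4859 0.2989 0.2044] jaw -73.61 q [ 0.8945  0.1893 -0.2298  0.0003 -1.1502  0.9623] F [ 0.24   -0.2619 -0.3065] w 0.0785 tilt [ 0.0011  0.001  -1.    ]
  -> delta cm [16.45  0.65 -8.43] roll -0.0058512473694349865 alt 179.99414875263057
```

Call:
{"fn": "step_arm", "kwargs": {"deltas": [[1,0.4,-4,0,0.1],[3,0.6,-7,0,0.1],[6,0.6,-8.4,0,0.1],[9.5,0.6,-8.4,0,0.1],[13,0.6,-8.4,0,0.1],[15.5,0.6,-8.4,0,0.1],[16.4,0.6,-8.4,0,0.1],[16.4,0.6,-8.4,0,0.1],[16.4,0.6,-8.4,0,0.1],[16.4,0.6,-8.4,0,0.1]]}}

```text
t: 13.77
eef_pos: [0.47, 0.3805, 0.0413]
ee_rot: [2.134, 1.567, 0.849]
force: [-0.3, 0.3, -0.5]
width: 0.079
```

```bash
python3 - <<'E'
from h import *
s=get_state()
plan([0.4686,0.3818,0.006],106.4,s)
E
```

```text
t 13.77 pos [0.47   0.3805 0.0413] jaw -73.61 q [ 1.0036  0.3969 -0.3523  0.0007 -0.8182  0.8528] F [-0.3393  0.3263 -0.5312] w 0.079 tilt [ 0.0022  0.0025 -1.    ]
  -> delta cm [ 3.53 -0.11 -0.16] roll -0.008847517050128317 alt 179.99115248294987
```

Call:
{"fn": "step_arm", "kwargs": {"deltas": [[1.8,-0.1,-0.1,0,0.15],[3.5,-0.1,-0.1,0,0.2],[3.5,-0.1,-0.1,0,0.25],[3.5,-0.1,-0.1,0,0.3],[3.5,-0.1,-0.1,0,1],[3.5,-0.1,-0.1,0,1],[3.5,-0.1,-0.1,0,1],[3.5,-0.1,-0.1,0,1],[3.5,-0.1,-0.1,0,1],[3.5,-0.1,-0.1,0,1]], "squeeze": 40}}

```text
t: 14.6
eef_pos: [0.4683, 0.3813, 0.0053]
ee_rot: [2.222, 1.568, 0.938]
force: [-1.2, 2.4, 7.2]
width: 0.0398
```

```bash
python3 - <<'E'
from h import *
s=get_state()
plan([0.48,0.00,0.28],86.9,s)
E
```

```text
t 14.6 pos [0.4683 0.3813 0.0053] jaw -73.59 q [ 1.0067  0.4416 -0.3842  0.0003 -0.7422  0.8503] F [-1.1879  2.4247  7.195 ] w 0.0398 tilt [ 0.0017  0.0023 -1.    ]
  -> delta cm [-27.56  -9.58  36.86] roll 19.50812987068508 alt -160.49187012931492
```

Call:
{"fn": "step_arm", "kwargs": {"deltas": [[-1,0,0,0,1],[-3,0,0,0,1],[-6.5,-0.6,2,2,1],[-10,-1.5,5,6,1],[-13,-2.5,8.5,11,1],[-16,-3.5,12,15,1],[-19,-4.5,15.5,19,1],[-21.5,-5.5,19,19.5,1],[-24,-6.3,22.5,19.5,1],[-26,-7.2,26,19.5,1]]}}

```text
t: 15.43
eef_pos: [0.4699, 0.1301, 0.2522]
ee_rot: [-1.438, 1.57, -3.063]
force: [2.4, -0.4, -2.4]
width: 0.0395
```

```bash
python3 - <<'E'
from h import *
s=get_state()
plan([0.48,0.00,0.28],86.9,s)
E
```

```text
t 15.43 pos [0.4699 0.1301 0.2522] jaw -93.11 q [ 0.6743  0.0171 -0.3157 -0.0003 -1.2384  0.8422] F [ 2.4382 -0.3874 -2.4241] w 0.0395 tilt [-0.0005 -0.     -1.    ]
  -> delta cm [-2.78  1.72 12.94] roll -0.01358659664742845 alt 179.98641340335257
```

Call:
{"fn": "step_arm", "kwargs": {"deltas": [[-1,0.6,3.5,0,1],[-2,1.2,7,0,1],[-2.5,1.7,10,0,1],[-2.5,1.7,11.5,0,1],[-2.5,1.7,11.5,0,1],[-2.5,1.7,11.5,0,1],[-2.5,1.7,11.5,0,1],[-2.5,1.7,11.5,0,1],[-2.5,1.7,11.5,0,1],[-2.5,1.7,11.5,0,1]]}}

```text
t: 16.27
eef_pos: [0.4816, 0.0171, 0.2754]
ee_rot: [-1.319, 1.57, -2.943]
force: [-0.4, 0.2, -3.8]
width: 0.0395
```

```bash
cat > bar.py <<'E'
from h import *
def bar(s,f,W,half):
    T=np.linalg.inv(toolT(s)); Q=(W.reshape(-1,3)@T[:3,:3].T+T[:3,3]).reshape(W.shape)*1000
    m=(abs(Q[...,0]+28)<9)&(abs(Q[...,2])<30)&(Q[...,1]<85)&(Q[...,1]>-10)
    g=f['pixels'].astype(int); m&=(g[...,1]>g[...,0]+10)
    q=Q[m]; e=np.percentile(q[:,1],99.5)
    print('bar top x',np.median(q[:,0]),'far end',e,'-> centre y',e-half)
    for x0 in range(5,80,10):
        k=abs(q[:,1]-x0)<4
        if k.sum()>20: r=np.percentile(q[k,2],[1,99]); print(' y',x0,'x',round(q[k,0].mean(),2),'z mid',r.mean().round(2),'w',np.ptp(r).round(1))
E
python3 - <<'E'
from gaps import *; from bar import *
s,f,W=wrist('w6.png'); print(s['eef_pos'],s['force'])
gaps(W,(0.5823,-0.0339)); bar(s,f,W,60)
plan([0.5823,-0.0334,0.10],86.9,s)
E
```

```text
[0.4816 0.0171 0.2754] [-0.3748  0.1974 -3.8016]
short y edges [-24.9  25. ] x edges [-40.   40.7]
long y edges [-24.8  25.2] x edges [-64.9  65.3]
middle y edges [-24.6  18.3] x edges [-52.3  53. ]
bar top x -27.523591575380703 far end 61.737314135947045 -> centre y 1.7373141359470452
 y 5 x -27.56 z mid 0.7 w 37.8
 y 15 x -27.58 z mid 0.7 w 37.7
 y 25 x -27.54 z mid 0.58 w 37.9
 y 35 x -27.54 z mid 0.75 w 38.4
 y 45 x -27.5 z mid 0.87 w 38.5
 y 55 x -27.46 z mid 0.81 w 38.4
 y 65 x -25.07 z mid 0.54 w 34.5
t 16.27 pos [0.4816 0.0171 0.2754] jaw -93.06 q [ 0.4447 -0.0052 -0.2857 -0.0001 -1.2908  1.0727] F [-0.3748  0.1974 -3.8016] w 0.0395 tilt [-0.0005 -0.0001 -1.    ]
  -> delta cm [17.53 10.33  4.5 ] roll 0.04075691027827588 alt -179.95924308972172
```

View pics/w6.png

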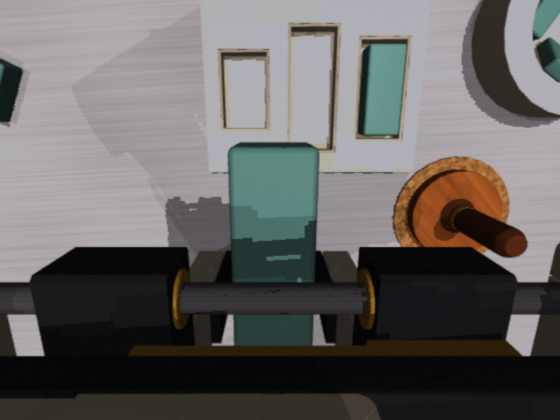

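Call:
{"fn": "step_arm", "kwargs": {"deltas": [[3.5,2,1,0,1],[7,4,2,0,1],[10,6,3,0,1],[13,8,3.8,0,1],[15.5,9.5,4.4,0,1],[17,10.2,4.5,0,1],[17.5,10.2,4.5,0,1],[17.5,10.2,4.5,0,1],[17.5,10.2,4.5,0,1],[17.5,10.2,4.5,0,1]]}}

```text
t: 17.15
eef_pos: [0.5816, -0.0335, 0.1022]
ee_rot: [1.78, 1.569, 0.155]
force: [-0.0, -0.6, -3.5]
width: 0.0392
```

```bash
python3 - <<'E'
from h import *
plan([0.5815,-0.0334,0.0335],86.9)
E
```

```text
t 17.15 pos [ 0.5816 -0.0335  0.1022] jaw -93.07 q [ 0.2781  0.2972 -0.3386  0.0003 -0.9328  1.2388] F [-0.0015 -0.6279 -3.4628] w 0.0392 tilt [ 0.0022  0.0003 -1.    ]
  -> delta cm [ 6.87 -0.03 -0.01] roll 0.025689754286702282 alt -179.9743102457133
```

Call:
{"fn": "step_arm", "kwargs": {"deltas": [[1.5,0,0,0,1],[3,0,0,0,1],[4,0,0,0,1],[5,0,0,0,1],[5.8,0,0,0,1],[6.4,0,0,0,1],[6.7,0,0,0,1],[6.7,0,0,0,1],[6.7,0,0,0,1],[6.7,0,0,0,1]]}}

```text
t: 17.98
eef_pos: [0.5816, -0.034, 0.034]
ee_rot: [1.704, 1.57, 0.079]
force: [0.2, 0.9, -4.1]
width: 0.0396
```

Call:
{"fn": "step_arm", "kwargs": {"deltas": [[0,0,0,0,0.4],[0,0,0,0,0.4],[0,0,0,0,0.4],[0,0,0,0,0.4],[-1,0,0,0,0.4],[-3,0,0,0,0.4],[-6,0,0,0,0.3],[-10,0,0,0,0.2],[-13,0,0,0,0.1],[-15,0,0,0,0.1]]}}

```text
t: 18.82
eef_pos: [0.5825, -0.0341, 0.1885]
ee_rot: [1.702, 1.566, 0.077]
force: [0.7, -0.4, -0.2]
width: 0.0735
```

```bash
python3 - <<'E'
from h import *
plan([0.608,0.3466,0.15],61.5)
E
```

```text
t 18.82 pos [ 0.5825 -0.0341  0.1885] jaw -93.1 q [ 0.2772  0.2195 -0.2288  0.0012 -1.1173  1.239 ] F [ 0.7343 -0.4181 -0.2188] w 0.0735 tilt [ 0.0052  0.0004 -1.    ]
  -> delta cm [  3.88   0.47 -38.15] roll 25.40288081939954 alt -154.59711918060046
```

Call:
{"fn": "step_arm", "kwargs": {"deltas": [[0,0.5,-38.2,25.4,0.1],[0,0.5,-38.2,25.4,0.1],[0,0.5,-38.2,25.4,0.1],[0,0.5,-38.2,25.4,0.1],[0,0.5,-38.2,25.4,0.1],[0,0.5,-38.2,25.4,0.1],[0,0.5,-38.2,25.4,0.1],[1,0.5,-38.2,25.4,0.1],[2,0.5,-38.2,25.4,0.1],[3,0.5,-38.2,25.4,0.1]]}}

```text
t: 19.65
eef_pos: [0.6075, 0.3524, 0.1548]
ee_rot: [2.748, 1.567, 0.682]
force: [-0.0, -0.3, -0.4]
width: 0.0792
```

```bash
python3 - <<'E'
from h import *
plan([0.608,0.3466,0.04],61.5)
E
```

```text
t 19.65 pos [0.6075 0.3524 0.1548] jaw -118.35 q [ 0.8026  0.4336  0.0033  0.0005 -1.1369  0.2733] F [-0.0192 -0.2569 -0.4002] w 0.0792 tilt [ 0.0028  0.0023 -1.    ]
  -> delta cm [11.48  0.31  0.52] roll 0.1514916968690727 alt -179.84850830313093
```

Call:
{"fn": "step_arm", "kwargs": {"deltas": [[3,0.1,0.1,0,0.1],[6,0.1,0.1,0,0.1],[8.5,0.1,0.1,0,0.1],[10.5,0.1,0.1,0,0.1],[11.4,0.1,0.1,0,0.1],[11.4,0.1,0.1,0,0.1],[11.4,0.1,0.1,0,0.1],[11.4,0.1,0.1,0,0.1],[11.4,0.1,0.1,0,0.1],[11.4,0.1,0.1,0,0.1]]}}

```text
t: 20.48
eef_pos: [0.608, 0.3463, 0.0413]
ee_rot: [2.807, 1.568, 0.738]
force: [0.2, -0.9, -0.1]
width: 0.079
```

```bash
python3 - <<'E'
from h import *
plan([0.608,0.3466,0.006],61.5)
E
```

```text
t 20.48 pos [0.608  0.3463 0.0413] jaw -118.52 q [ 0.7955  0.5277 -0.1226  0.0002 -0.918   0.2774] F [ 0.2087 -0.9004 -0.0967] w 0.079 tilt [ 0.0019  0.0017 -1.    ]
  -> delta cm [ 3.53 -0.02 -0.01] roll -0.022260978821350363 alt 179.97773902117865
```

Call:
{"fn": "step_arm", "kwargs": {"deltas": [[1.8,0,0,0,0.15],[3.5,0,0,0,0.2],[3.5,0,0,0,0.25],[3.5,0,0,0,0.3],[3.5,0,0,0,1],[3.5,0,0,0,1],[3.5,0,0,0,1],[3.5,0,0,0,1],[3.5,0,0,0,1],[3.5,0,0,0,1]], "squeeze": 40}}

```text
t: 21.32
eef_pos: [0.6081, 0.3465, 0.0057]
ee_rot: [2.74, 1.569, 0.671]
force: [0.1, 0.9, 5.2]
width: 0.0395
```

```bash
python3 - <<'E'
from h import *
plan([0.48,0.04,0.28],86.9)
E
```

```text
t 21.32 pos [0.6081 0.3465 0.0057] jaw -118.51 q [ 0.7957  0.5657 -0.1506  0.0004 -0.8524  0.2773] F [0.1119 0.9493 5.1666] w 0.0395 tilt [ 0.0017  0.0014 -1.    ]
  -> delta cm [-27.49   3.39  32.99] roll -25.406958467214054 alt 154.59304153278595
```

Call:
{"fn": "step_arm", "kwargs": {"deltas": [[-1,0,0,0,1],[-3,0,0,0,1],[-6.5,0.2,2,-3,1],[-10,0.5,5,-8,1],[-13,1,8.5,-13,1],[-16,1.4,12,-18,1],[-19,1.8,15.5,-23,1],[-21.5,2.2,19,-25.4,1],[-24,2.6,22.5,-25.4,1],[-26,3,26,-25.4,1]]}}

```text
t: 22.15
eef_pos: [0.5145, 0.1172, 0.2555]
ee_rot: [-1.592, 1.57, 3.066]
force: [0.9, -0.6, -1.4]
width: 0.0394
```

```bash
python3 - <<'E'
from h import *
plan([0.48,0.04,0.28],86.9)
E
```

```text
t 22.15 pos [0.5145 0.1172 0.2555] jaw -93.1 q [ 0.5958  0.0861 -0.2343 -0.0003 -1.2507  0.9209] F [ 0.8983 -0.6078 -1.3951] w 0.0394 tilt [-0.0004  0.     -1.    ]
  -> delta cm [-2.45 -3.03  7.9 ] roll -0.0008349447813884581 alt 179.9991650552186
```

Call:
{"fn": "step_arm", "kwargs": {"deltas": [[-1,-1,2.5,0,1],[-2,-2,4.5,0,1],[-2.4,-2.6,6,0,1],[-2.4,-2.6,6.5,0,1],[-2.4,-2.6,6.5,0,1],[-2.4,-2.6,6.5,0,1],[-2.4,-2.6,6.5,0,1],[-2.4,-2.6,6.5,0,1],[-2.4,-2.6,6.5,0,1],[-2.4,-2.6,6.5,0,1]]}}

```text
t: 22.98
eef_pos: [0.4865, 0.0559, 0.2774]
ee_rot: [-1.066, 1.57, -2.69]
force: [0.8, 0.4, -1.6]
width: 0.0394
```

```bash
python3 - <<'E'
from gaps import *; from bar import *
s,f,W=wrist('w7.png'); print(s['eef_pos'],s['force'])
gaps(W,(0.5823,-0.0339)); bar(s,f,W,35)
plan([0.586,0.0425,0.10],86.9,s)
E
```

```text
[0.4865 0.0559 0.2774] [ 0.8108  0.4051 -1.5754]
short y edges [-24.9  25.1] x edges [-40.7  40.6]
long y edges [-24.7  17.9] x edges [-64.8  65.4]
middle y edges [-25.   18.1] x edges [-52.2  52.9]
bar top x -27.14446270414497 far end 34.793694864543816 -> centre y -0.20630513545618356
 y 5 x -27.22 z mid 0.7 w 38.0
 y 15 x -27.22 z mid 0.79 w 37.7
 y 25 x -27.22 z mid 0.64 w 37.9
 y 35 x -25.43 z mid 0.82 w 37.1
t 22.98 pos [0.4865 0.0559 0.2774] jaw -93.09 q [ 0.5167  0.0084 -0.2676 -0.0001 -1.296   1.0002] F [ 0.8108  0.4051 -1.5754] w 0.0394 tilt [-0.0011 -0.0005 -1.    ]
  -> delta cm [17.73 10.02  0.79] roll 0.011312885808820283 alt -179.98868711419118
```

View pics/w7.png

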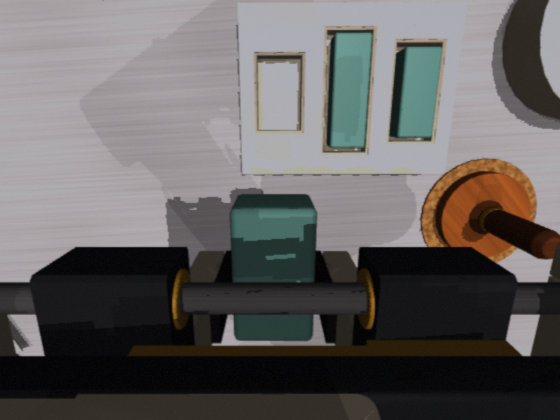

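Call:
{"fn": "step_arm", "kwargs": {"deltas": [[3.5,2,0.2,0,1],[7,4,0.4,0,1],[10,6,0.6,0,1],[13,8,0.8,0,1],[15.5,9.5,0.8,0,1],[17,10.1,0.8,0,1],[17.7,10.1,0.8,0,1],[17.7,10.1,0.8,0,1],[17.7,10.1,0.8,0,1],[17.7,10.1,0.8,0,1]]}}

```text
t: 23.87
eef_pos: [0.5873, 0.0423, 0.1026]
ee_rot: [1.863, 1.569, 0.239]
force: [-0.2, 0.6, -2.1]
width: 0.0395
```

```bash
python3 - <<'E'
from h import *
plan([0.5864,0.0425,0.034],86.9)
E
```

```text
t 23.87 pos [0.5873 0.0423 0.1026] jaw -93.09 q [ 0.4039  0.3061 -0.3244  0.0004 -0.9382  1.1128] F [-0.2017  0.6316 -2.1015] w 0.0395 tilt [ 0.0021  0.0005 -1.    ]
  -> delta cm [ 6.85 -0.1  -0.01] roll 0.012166399852560517 alt -179.98783360014744
```

Call:
{"fn": "step_arm", "kwargs": {"deltas": [[1.5,0,0,0,1],[3,0,0,0,1],[4,0,0,0,1],[5,0,0,0,1],[5.8,0,0,0,1],[6.4,0,0,0,1],[6.7,0,0,0,1],[6.7,0,0,0,1],[6.7,0,0,0,1],[6.7,0,0,0,1]]}}

```text
t: 24.7
eef_pos: [0.5873, 0.042, 0.0345]
ee_rot: [1.854, 1.57, 0.229]
force: [-0.4, 0.2, -2.5]
width: 0.0398
```

Call:
{"fn": "step_arm", "kwargs": {"deltas": [[0,0,0,0,0.4],[0,0,0,0,0.4],[0,0,0,0,0.4],[0,0,0,0,0.4],[-1,0,0,0,0.4],[-3,0,0,0,0.4],[-6,0,0,0,0.3],[-10,0,0,0,0.2],[-14,0,0,0,0.1],[-18,0,0,0,0.1]]}}

```text
t: 25.53
eef_pos: [0.5865, 0.0416, 0.2169]
ee_rot: [1.606, 1.57, -0.02]
force: [1.8, 0.6, -0.6]
width: 0.0739
```

```bash
python3 - <<'E'
from h import *
s,f,W=wrist('w8.png')
plan([0.46,-0.12,0.28],60,s)
E
```

```text
t 25.53 pos [0.5865 0.0416 0.2169] jaw -93.12 q [ 0.4033  0.2104 -0.1735  0.0002 -1.1864  1.1129] F [ 1.7767  0.628  -0.6341] w 0.0739 tilt [ 0.0005 -0.     -1.    ]
  -> delta cm [ -6.32 -11.74  16.83] roll 26.87892450363364 alt -153.12107549636636
```

View pics/w8.png

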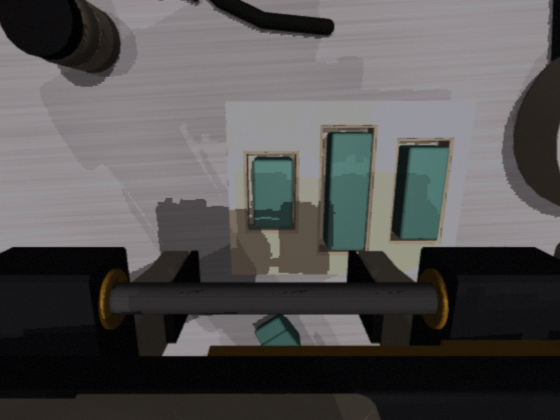

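```bash
python3 - <<'E'
from h import *
plan([0.55,-0.29,0.34],86.9)
E
```

```text
t 25.58 pos [0.5907 0.0419 0.2263] jaw -93.04 q [ 0.4033  0.2036 -0.1621  0.004  -1.1927  1.1129] F [ 4.5016  0.2984 10.1127] w 0.0764 tilt [ 0.0129  0.0015 -0.9999]
  -> delta cm [-11.47  -2.15  33.34] roll 0.05501839709984324 alt -179.94498160290016
```

Call:
{"fn": "step_arm", "kwargs": {"deltas": [[-1.5,-0.3,4,0,0.1],[-3,-0.6,8,0,0.1],[-4.5,-1,12,0,0.1],[-6,-1.3,16,0,0.1],[-7.5,-1.6,20,0,0.1],[-9,-1.8,24,0,0.1],[-10.5,-2,28,0,0.1],[-11.5,-2,31,0,0.1],[-11.5,-2,33,0,0.1],[-11.5,-2,33,0,0.1]]}}

```text
t: 26.42
eef_pos: [0.5482, -0.2904, 0.3303]
ee_rot: [0.909, 1.569, -0.72]
force: [0.3, 1.3, -0.2]
width: 0.0787
```

```bash
python3 - <<'E'
from h import *
s,f,W=wrist('w9.png'); np.savez('w9.npz',W=W,**f); print(s['eef_pos'],s['force'],s['qd'])
for n in ['disc_mould','mat']:
  for d in masks_of(n,'wrist')[:2]:
    P=W[d['mask']]; P=P[np.isfinite(P[:,0])]
    print(n,d['conf'],d['extent'],np.percentile(P[:,2],[5,50,95]))
    z0=0.065 if n=='disc_mould' else 0.005
    t=P[abs(P[:,2]-z0)<0.004]
    c,r=cv2.minEnclosingCircle((t[:,:2]*1000).astype(np.float32)); print(' circ',c,r)
E
```

```text
[ 0.5482 -0.2904  0.3303] [ 0.2573  1.3181 -0.2222] [ 0.0546 -0.0104 -0.0479 -0.0236  0.0117 -0.0583]
disc_mould 0.91 [218.3, 22.7, 370.0, 182.9] [0.0133 0.0633 0.0652]
 circ (633.7091674804688, -323.5727233886719) 94.4781494140625
mat 0.69 [0.0, 89.3, 184.3, 229.3] [0.0229 0.0485 0.0501]
 circ (585.0323486328125, -46.77212905883789) 141.29307556152344
mat 0.67 [187.1, 209.9, 283.3, 283.8] [0.0024 0.004  0.0055]
 circ (418.3009338378906, -223.18080139160156) 77.7276611328125
```

View pics/w9.png

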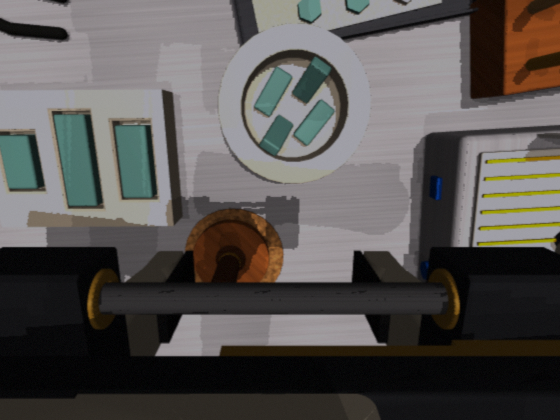

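```bash
python3 - <<'E'
from h import *
f=np.load('w9.npz'); W=f['W']; g=f['pixels'].astype(int)
xy=W[...,:2]*1000; d=np.hypot(xy[...,0]-418,xy[...,1]+223)
m=(d<75)&(abs(W[...,2]-0.024)<0.004); 
p=xy[m]; print(len(p)); c,r=cv2.minEnclosingCircle(p.astype(np.float32)); print('head',c,r)
for lo,hi in [(.03,.06),(.06,.09),(.09,.12),(.12,.125),(.125,.15)]:
    m=(d<45)&(W[...,2]>lo)&(W[...,2]<hi); p=W[m]*1000
    if len(p)>8: c,r=cv2.minEnclosingCircle(p[:,:2].astype(np.float32)); print(lo,hi,len(p),'circ',c,r,'z',p[:,2].max())
# disc well inner & outer by top ring
q=W[(abs(W[...,2]-.0645)<.004)]*1000; q=q[np.hypot(q[:,0]-634,q[:,1]+323)<100]
rr=np.hypot(q[:,0]-633.7,q[:,1]+323.6); th=np.degrees(np.arctan2(q[:,1]+323.6,q[:,0]-633.7))
for a in range(-180,180,30):
    k=(th>=a)&(th<a+30)&(rr>60); print(a,np.percentile(rr[k],[1,99]).round(1) if k.sum()>5 else None)
plan([0.4183,-0.2232,0.2],60)
E
```

```text
2980
head (422.55377197265625, -220.4403839111328) 57.74483871459961
0.03 0.06 265 circ (423.6285705566406, -221.2860107421875) 19.54633331298828 z 59.61609137215995
0.06 0.09 203 circ (424.31298828125, -221.23178100585938) 15.643678665161133 z 89.7371574089178
0.09 0.12 231 circ (425.9866638183594, -221.2200927734375) 15.285478591918945 z 119.97959497474875
0.12 0.125 35 circ (433.1756286621094, -220.50564575195312) 11.154223442077637 z 124.6868227787194
0.125 0.15 17 circ (436.4033203125, -221.81253051757812) 5.953753471374512 z 128.4204847401555
-180 [66.  94.4]
-150 [65.7 94.1]
-120 [65.5 93.7]
-90 [65.4 93.8]
-60 [61.  93.7]
-30 [62.7 93.9]
0 [65.8 94. ]
30 [65.9 94.2]
60 [66.1 94.2]
90 [66.3 94.4]
120 [60.9 94.5]
150 [62.4 94.5]
t 26.57 pos [ 0.5485 -0.2866  0.3292] jaw -93.18 q [-0.1665  0.2158  0.0847 -0.0002 -1.4398  1.6819] F [ 0.7352  0.0646 -0.1834] w 0.0788 tilt [-0.      0.0002 -1.    ]
  -> delta cm [ 12.92 -13.35  -5.6 ] roll 26.824097040201877 alt -153.17590295979812
```

```bash
python3 - <<'E'
from h import *
W=np.concatenate([np.load('w9.npz')['W'].reshape(-1,3),np.load('sceneW.npy').reshape(-1,3)])
m=(W[:,0]>.57)&(W[:,0]<.70)&(W[:,1]>-.47)&(W[:,1]<-.2); print(np.nanmax(W[m,2]))
for y in np.arange(-.6,-.2,.04):
  print(round(y,2),[round(float(np.nanpercentile(W[(abs(W[:,1]-y)<.02)&(abs(W[:,0]-x)<.025),2],98)),3) if ((abs(W[:,1]-y)<.02)&(abs(W[:,0]-x)<.025)).sum()>3 else None for x in np.arange(.35,.8,.05)])
plan([0.4228,-0.221,0.20],86.9)
E
```

```text
0.46395854830839073
-0.6 [0.118, 0.119, 0.117, 0.117, 0.116, 0.125, 0.12, 0.108, 0.095]
-0.56 [0.117, 0.118, 0.117, 0.117, 0.117, 0.106, 0.075, 0.075, 0.075]
-0.52 [0.115, 0.116, 0.115, 0.115, 0.114, 0.105, 0.001, 0.001, 0.022]
-0.48 [0.004, 0.064, 0.003, 0.003, 0.003, 0.003, 0.003, 0.001, 0.022]
-0.44 [0.004, 0.004, 0.003, 0.003, 0.003, 0.003, 0.003, 0.02, 0.022]
-0.4 [0.004, 0.003, 0.003, 0.003, 0.065, 0.067, 0.067, 0.066, 0.015]
-0.36 [0.004, 0.003, 0.003, 0.003, 0.457, 0.439, 0.069, 0.069, 0.015]
-0.32 [0.004, 0.003, 0.003, 0.003, 0.461, 0.438, 0.052, 0.067, 0.064]
-0.28 [0.007, 0.026, 0.025, 0.004, 0.461, 0.462, 0.064, 0.067, 0.009]
-0.24 [0.027, 0.132, 0.126, 0.024, 0.439, 0.46, 0.067, 0.066, 0.022]
t 26.57 pos [ 0.5485 -0.2866  0.3292] jaw -93.18 q [-0.1665  0.2158  0.0847 -0.0002 -1.4398  1.6819] F [ 0.7352  0.0646 -0.1834] w 0.0788 tilt [-0.      0.0002 -1.    ]
  -> delta cm [ 12.92 -12.91  -5.85] roll -0.0759029597980998 alt 179.9240970402019
```

Call:
{"fn": "step_arm", "kwargs": {"deltas": [[2,-2.5,-1.2,0,0.1],[4,-5,-2.4,0,0.1],[6.5,-7.5,-3.5,0,0.1],[9,-10,-4.6,0,0.1],[11.5,-12,-5.5,0,0.1],[12.9,-12.9,-5.85,0,0.1],[12.9,-12.9,-5.85,0,0.1],[12.9,-12.9,-5.85,0,0.1],[12.9,-12.9,-5.85,0,0.1],[12.9,-12.9,-5.85,0,0.1]]}}

```text
t: 27.4
eef_pos: [0.4249, -0.2211, 0.2012]
ee_rot: [1.342, 1.569, -0.282]
force: [-1.5, 0.3, -0.8]
width: 0.0791
```

```bash
python3 - <<'E'
from h import *
plan([0.4228,-0.221,0.063],86.9)
E
```

```text
t 27.4 pos [ 0.4249 -0.2211  0.2012] jaw -93.08 q [-0.0675  0.0346 -0.4169  0.0005 -1.1172  1.5843] F [-1.4639  0.322  -0.8437] w 0.0791 tilt [ 0.002  -0.0006 -1.    ]
  -> delta cm [13.82 -0.24 -0.01] roll 0.01819661765091496 alt -179.98180338234909
```

Descend, settle, then close with 60 N.

Call:
{"fn": "step_arm", "kwargs": {"deltas": [[2.5,-0.1,0,0,0.1],[5,-0.1,0,0,0.1],[7.5,-0.1,0,0,0.1],[10,-0.1,0,0,0.1],[12,-0.1,0,0,0.1],[13.3,-0.1,0,0,0.15],[13.8,-0.1,0,0,0.2],[13.8,-0.1,0,0,0.3],[13.8,-0.1,0,0,0.4],[13.8,-0.1,0,0,0.5]], "squeeze": 60}}

```text
t: 28.23
eef_pos: [0.4235, -0.2213, 0.0631]
ee_rot: [1.421, 1.569, -0.205]
force: [-0.0, -0.3, 1.1]
width: 0.0553
```

Call:
{"fn": "step_arm", "kwargs": {"deltas": [[0,0,0,0,0.6],[0,0,0,0,1],[0,0,0,0,1],[0,0,0,0,1],[0,0,0,0,1],[0,0,0,0,1],[0,0,0,0,1],[0,0,0,0,1],[0,0,0,0,1],[0,0,0,0,1]], "squeeze": 60}}

```text
t: 29.07
eef_pos: [0.4226, -0.221, 0.0625]
ee_rot: [1.5, 1.57, -0.125]
force: [-1.1, 2.9, 6.7]
width: 0.0311
```

```bash
python3 - <<'E'
from h import *
plan([0.6337,-0.3236,0.14],86.9)
f=grab_frame('side'); save(f,'sd5.png'); cv2.imwrite('pics/sd5c.png',cv2.resize(cv2.imread('pics/sd5.png')[80:240,220:420],None,fx=3,fy=3))
E
```

```text
t 29.07 pos [ 0.4226 -0.221   0.0625] jaw -93.11 q [-0.0678  0.1865 -0.6082  0.0001 -0.7753  1.5843] F [-1.0837  2.8969  6.7454] w 0.0311 tilt [ 0.0008 -0.0001 -1.    ]
  -> delta cm [-7.74 21.64  9.1 ] roll -0.01323421627728294 alt 179.98676578372272
```

View pics/sd5c.png

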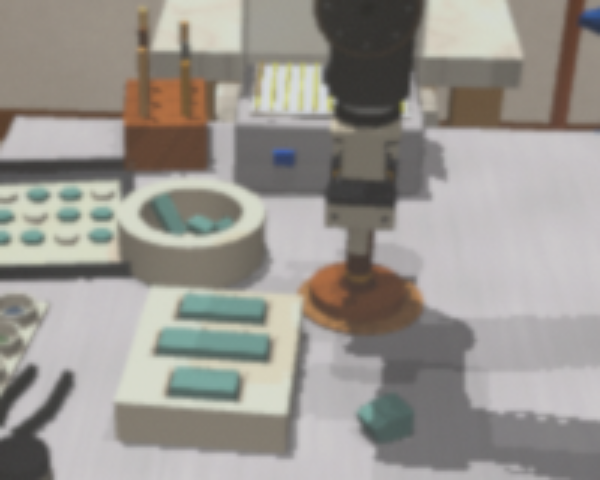

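Call:
{"fn": "step_arm", "kwargs": {"deltas": [[-1,0,0,0,1],[-3,0,0,0,1],[-6,0,0,0,1],[-9,2,1,0,1],[-11,5,2.2,0,1],[-11,8,3.5,0,1],[-11,11,4.8,0,1],[-11,14,6,0,1],[-11,17,7.2,0,1],[-11,19.5,8.2,0,1]]}}

```text
t: 29.95
eef_pos: [0.6137, -0.3144, 0.1706]
ee_rot: [-1.804, 1.569, 2.854]
force: [0.6, 0.1, -2.1]
width: 0.0312
```

```bash
python3 - <<'E'
from h import *
plan([0.6337,-0.3236,0.15],86.9)
E
```

```text
t 29.95 pos [ 0.6137 -0.3144  0.1706] jaw -93.14 q [-0.1916  0.406  -0.0028 -0.0002 -1.1637  1.7076] F [ 0.582   0.0525 -2.0946] w 0.0312 tilt [-0.0016  0.0005 -1.    ]
  -> delta cm [2.05 2.06 0.81] roll -0.04416951090843213 alt 179.95583048909157
```

Call:
{"fn": "step_arm", "kwargs": {"deltas": [[0.5,1,0.4,0,1],[1.5,1.8,0.7,0,1],[2,2,0.8,0,1],[2,2,0.8,0,1],[2,2,0.8,0,1],[2,2,0.8,0,1],[2,2,0.8,0,1],[2,2,0.8,0,1],[2,2,0.8,0,1],[2,2,0.8,0,1]]}}

```text
t: 30.78
eef_pos: [0.632, -0.3225, 0.1526]
ee_rot: [1.451, 1.57, -0.174]
force: [-0.5, -0.5, -2.2]
width: 0.0313
```

```bash
python3 - <<'E'
from h import *
plan([0.6337,-0.3236,0.09],86.9)
s,f,W=wrist('w10.png'); np.save('w10W.npy',W)
q=W[(abs(W[...,2]-.0645)<.004)]*1000; q=q[np.hypot(q[:,0]-634,q[:,1]+323)<100]
a=cv2.minEnclosingCircle(q[:,:2].astype(np.float32)); print(a,len(q))
h=W.copy(); T=np.linalg.inv(toolT(s)); Q=(W.reshape(-1,3)@T[:3,:3].T+T[:3,3])*1000
m=(abs(Q[:,0]-37.5)<5)&(np.hypot(Q[:,1],Q[:,2])<75); print('head in tool',len(Q[m]),Q[m].max(0),Q[m].min(0), cv2.minEnclosingCircle(Q[m][:,1:].astype(np.float32)))
E
```

```text
t 30.78 pos [ 0.632  -0.3225  0.1526] jaw -93.12 q [-0.1981  0.4483  0.0219 -0.     -1.1436  1.7145] F [-0.5361 -0.4865 -2.2228] w 0.0313 tilt [ 0.0008 -0.0001 -1.    ]
  -> delta cm [6.26 0.17 0.1 ] roll -0.020733803300743148 alt 179.97926619669926
((633.8576049804688, -323.034912109375), 94.78971862792969) 14926
head in tool 12951 [42.4313 56.5515 58.6337] [ 32.5008 -24.8801 -56.4294] ((0.791733980178833, 1.0426387786865234), 57.700077056884766)
```

View pics/w10.png

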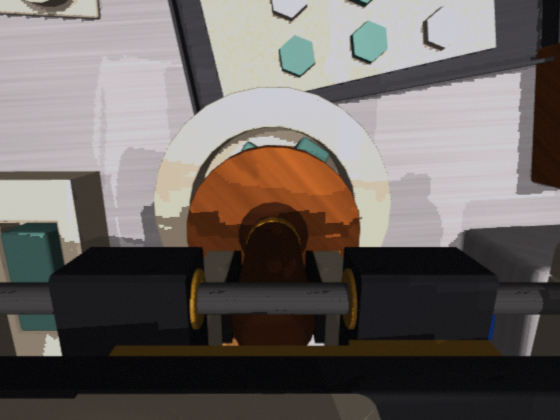

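Call:
{"fn": "step_arm", "kwargs": {"deltas": [[0.3,0.1,0,0,1],[0.8,0.15,0,0,1],[1.2,0.15,0,0,1],[1.5,0.15,0,0,1],[1.8,0.15,0,0,1],[2,0.15,0,0,1],[2.1,0.15,0,0,1],[2.25,0.15,0,0,1],[2.4,0.15,0,0,1],[2.5,0.15,0,0,1]]}}

```text
t: 31.67
eef_pos: [0.6341, -0.323, 0.1282]
ee_rot: [1.019, 1.569, -0.606]
force: [-0.7, 1.7, 6.8]
width: 0.0311
```

```bash
python3 - <<'E'
from h import *
plan([0.6337,-0.3224,0.0885],86.9)
E
```

```text
t 31.67 pos [ 0.6341 -0.323   0.1282] jaw -93.1 q [-0.1979  0.4685 -0.0037  0.0007 -1.0971  1.7142] F [-0.6714  1.6866  6.7661] w 0.0311 tilt [ 0.0014 -0.0009 -1.    ]
  -> delta cm [ 3.97 -0.05 -0.06] roll -0.004853757308978857 alt 179.99514624269102
```

Contact beginning as expected (+9 N). Continue at about 1.3 mm per row.

Call:
{"fn": "step_arm", "kwargs": {"deltas": [[0.12,0,-0.05,0,1],[0.25,0,-0.05,0,1],[0.38,0,-0.05,0,1],[0.5,0,-0.05,0,1],[0.62,0,-0.05,0,1],[0.75,0,-0.05,0,1],[0.88,0,-0.05,0,1],[1.0,0,-0.05,0,1],[1.12,0,-0.05,0,1],[1.25,0,-0.05,0,1]]}}

```text
t: 32.5
eef_pos: [0.6336, -0.3222, 0.1143]
ee_rot: [1.564, 1.571, -0.062]
force: [0.8, 1.0, -2.8]
width: 0.0312
```

```bash
python3 - <<'E'
from h import *
plan([0.6337,-0.3224,0.0885],86.9); print(get_state()['moment'])
E
```

```text
t 32.5 pos [ 0.6336 -0.3222  0.1143] jaw -93.12 q [-0.1972  0.479  -0.0196 -0.     -1.0722  1.7135] F [ 0.8426  1.0311 -2.8471] w 0.0312 tilt [ 0. -0. -1.]
  -> delta cm [2.58 0.01 0.02] roll -0.024715058825790948 alt 179.9752849411742
[-0.1075  0.1815 -0.0003]
```

Call:
{"fn": "step_arm", "kwargs": {"deltas": [[0.12,0,0,0,1],[0.25,0,0,0,1],[0.38,0,0,0,1],[0.5,0,0,0,1],[0.62,0,0,0,1],[0.75,0,0,0,1],[0.88,0,0,0,1],[1.0,0,0,0,1],[1.12,0,0,0,1],[1.25,0,0,0,1]]}}

```text
t: 33.33
eef_pos: [0.6336, -0.3222, 0.1019]
ee_rot: [1.293, 1.571, -0.333]
force: [0.0, 0.2, -2.9]
width: 0.0311
```

```bash
python3 - <<'E'
from h import *
plan([0.6337,-0.3224,0.0885],86.9); print(get_state()['moment'])
E
```

```text
t 33.33 pos [ 0.6336 -0.3222  0.1019] jaw -93.13 q [-0.1972  0.4892 -0.0333  0.     -1.0483  1.7135] F [ 0.0274  0.1795 -2.8701] w 0.0311 tilt [ 0. -0. -1.]
  -> delta cm [1.34 0.01 0.02] roll -0.025006911424668488 alt 179.97499308857533
[-0.1037  0.1133  0.0366]
```

Call:
{"fn": "step_arm", "kwargs": {"deltas": [[0.12,0,0,0,1],[0.25,0,0,0,1],[0.38,0,0,0,1],[0.5,0,0,0,1],[0.62,0,0,0,1],[0.74,0,0,0,1],[0.86,0,0,0,1],[0.98,0,0,0,1],[1.1,0,0,0,1],[1.2,0,0,0,1]]}}

```text
t: 34.17
eef_pos: [0.6335, -0.3222, 0.0898]
ee_rot: [-1.83, 1.571, 2.828]
force: [0.0, -0.0, -3.2]
width: 0.0314
```

```bash
python3 - <<'E'
from h import *
plan([0.6337,-0.3224,0.0885],86.9); print(get_state()['moment'])
E
```

```text
t 34.17 pos [ 0.6335 -0.3222  0.0898] jaw -93.13 q [-0.1972  0.4993 -0.046  -0.     -1.0255  1.7135] F [ 0.0436 -0.0027 -3.2258] w 0.0314 tilt [-0.0001  0.     -1.    ]
  -> delta cm [0.13 0.02 0.02] roll -0.025507112075842997 alt 179.97449288792416
[-0.1487  0.1413 -0.0245]
```

Call:
{"fn": "step_arm", "kwargs": {"deltas": [[0.03,0,0,0,1],[0.06,0,0,0,1],[0.09,0,0,0,1],[0.12,0,0,0,1],[0.15,0,0,0,1],[0.18,0,0,0,1],[0.2,0,0,0,1],[0.2,0,0,0,1],[0.2,0,0,0,1],[0.2,0,0,0,1]]}}

```text
t: 35.0
eef_pos: [0.6337, -0.3223, 0.0885]
ee_rot: [1.054, 1.57, -0.571]
force: [-2.6, 1.2, 4.0]
width: 0.0312
```

```bash
python3 - <<'E'
from h import *
plan([0.6337,-0.3224,0.0885],86.9); print(get_state()['moment'])
E
```

```text
t 35.0 pos [ 0.6337 -0.3223  0.0885] jaw -93.12 q [-0.1972  0.5004 -0.0476  0.0002 -1.0224  1.7135] F [-2.598   1.2284  4.0288] w 0.0312 tilt [ 0.0005 -0.0003 -1.    ]
  -> delta cm [0.   0.   0.01] roll -0.01660402378291792 alt 179.98339597621708
[0.4819 0.9384 0.0479]
```

Call:
{"fn": "step_arm", "kwargs": {"deltas": [[0.03,0,0,0,1],[0.06,0,0,0,1],[0.09,0,0,0,1],[0.12,0,0,0,1],[0.15,0,0,0,1],[0.18,0,0,0,1],[0.2,0,0,0,1],[0.2,0,0,0,1],[0.2,0,0,0,1],[0.2,0,0,0,1]]}}

```text
t: 35.83
eef_pos: [0.6339, -0.3225, 0.0885]
ee_rot: [1.014, 1.569, -0.611]
force: [-6.3, 4.3, 14.6]
width: 0.0309
```

```bash
python3 - <<'E'
from h import *
plan([0.6337,-0.3224,0.0885],86.9); print(get_state()['moment'])
E
```

```text
t 35.83 pos [ 0.6339 -0.3225  0.0885] jaw -93.09 q [-0.1971  0.5    -0.0486  0.0009 -1.0205  1.7135] F [-6.3198  4.3361 14.6499] w 0.0309 tilt [ 0.0015 -0.0011 -1.    ]
  -> delta cm [ 0.   -0.02 -0.01] roll 0.008532664534641299 alt -179.99146733546536
[1.5107 2.2726 0.0562]
```

Call:
{"fn": "step_arm", "kwargs": {"deltas": [[0.04,0,0,0,1],[0.08,0,0,0,1],[0.12,0,0,0,1],[0.16,0,0,0,1],[0.2,0,0,0,1],[0.24,0,0,0,1],[0.28,0,0,0,1],[0.3,0,0,0,1],[0.3,0,0,0,1],[0.3,0,0,0,1]]}}

```text
t: 36.67
eef_pos: [0.6342, -0.3227, 0.0884]
ee_rot: [1.0, 1.567, -0.624]
force: [-10.9, 6.9, 29.8]
width: 0.0313
```

```bash
python3 - <<'E'
from h import *
plan([0.6337,-0.3224,0.0885],86.9); print(get_state()['moment'])
f=grab_frame('side'); save(f,'sd6.png'); cv2.imwrite('pics/sd6c.png',cv2.resize(cv2.imread('pics/sd6.png')[80:240,220:420],None,fx=3,fy=3))
E
```

```text
t 36.67 pos [ 0.6342 -0.3227  0.0884] jaw -93.04 q [-0.1968  0.4995 -0.0501  0.0019 -1.0177  1.7135] F [-10.9191   6.8578  29.7832] w 0.0313 tilt [ 0.0032 -0.0023 -1.    ]
  -> delta cm [-0.01 -0.06 -0.03] roll 0.056721641064427786 alt -179.94327835893557
[2.971  4.1468 0.049 ]
```

View pics/sd6c.png

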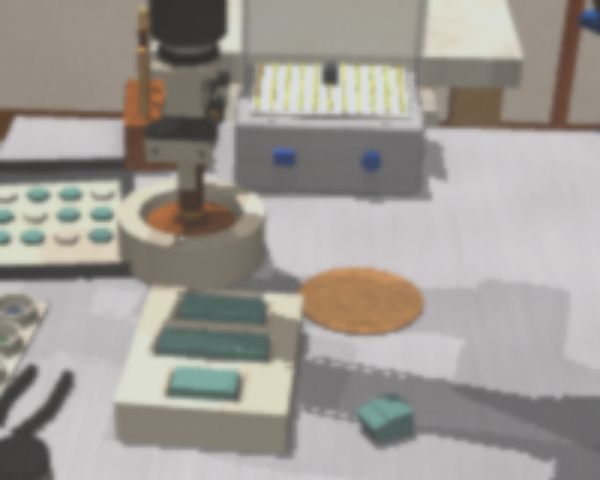

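Call:
{"fn": "step_arm", "kwargs": {"deltas": [[-0.3,0,0,0,1],[-0.7,0,0,0,1],[-1.2,0,0,0,1],[-2,0,0,0,1],[-3.5,0,0,0,1],[-5,0,0,0,1],[-6.5,0,0,0,1],[-8,-1,0,0,1],[-9,-3.5,0,0,1],[-9,-6.5,0,0,1]]}}

```text
t: 37.55
eef_pos: [0.5697, -0.3191, 0.175]
ee_rot: [1.14, 1.568, -0.485]
force: [1.1, -0.3, -2.2]
width: 0.0315
```

```bash
python3 - <<'E'
from h import *
plan([0.4190,-0.223,0.15],86.9)
E
```

```text
t 37.55 pos [ 0.5697 -0.3191  0.175 ] jaw -93.08 q [-0.2119  0.342  -0.0899  0.001  -1.1358  1.7286] F [ 1.1227 -0.3371 -2.1813] w 0.0315 tilt [ 0.0029 -0.0015 -1.    ]
  -> delta cm [  2.44 -15.58  -8.79] roll 0.024090305364154574 alt -179.97590969463585
```

Call:
{"fn": "step_arm", "kwargs": {"deltas": [[0,-3,-1.7,0,1],[0,-6,-3.4,0,1],[0,-9,-5.1,0,1],[0.5,-12,-6.8,0,1],[1,-14.3,-8.2,0,1],[1.5,-15.5,-8.9,0,1],[2.4,-15.5,-8.9,0,1],[2.4,-15.5,-8.9,0,1],[2.4,-15.5,-8.9,0,1],[2.4,-15.5,-8.9,0,1]]}}

```text
t: 38.38
eef_pos: [0.4196, -0.2217, 0.1493]
ee_rot: [0.815, 1.57, -0.811]
force: [-0.5, 1.2, -2.2]
width: 0.0314
```

```bash
python3 - <<'E'
from h import *
plan([0.4185,-0.2222,0.0665],86.9)
s,f,W=wrist('w11.png'); np.savez('w11.npz',W=W,**f)
f=grab_frame('scene'); save(f,'s11.png'); V=cloud(f); np.save('s11W.npy',V); cv2.imwrite('pics/s11c.png',cv2.resize(cv2.imread('pics/s11.png')[290:400,140:260],None,fx=6,fy=6)) 
for n,X in [('wrist',W),('scene',V)]:
    X=X.reshape(-1,3); m=(np.hypot(X[:,0]-.634,X[:,1]+.3235)<.060); print(n,m.sum(),np.percentile(X[m,2],[1,5,25,50,75,95,99,100]))
E
```

```text
t 38.38 pos [ 0.4196 -0.2217  0.1493] jaw -93.13 q [-0.0698  0.0752 -0.5015  0.0004 -0.9937  1.5858] F [-0.4982  1.1827 -2.1932] w 0.0314 tilt [ 0.0003 -0.0003 -1.    ]
  -> delta cm [ 8.28 -0.11  0.05] roll -0.030554695238890872 alt 179.9694453047611Traceback (most recent call last):
  File "<stdin>", line 6, in <module>
    return _quantile_unchecked(
        a, q, axis, out, overwrite_input, method, keepdims, weights)
    return _ureduce(a,
                    func=_quantile_ureduce_func,
    ...<5 lines>...
                    overwrite_input=overwrite_input,
                    method=method)
    r = func(a, **kwargs)
    result = _quantile(arr,
                       quantiles=q,
    ...<2 lines>...
                       out=out,
                       weights=wgt)
    slices_having_nans = np.isnan(arr[-1, ...])
                                  ~~~^^^^^^^^^
IndexError: index -1 is out of bounds for axis 0 with size 0
```

View pics/w11.png

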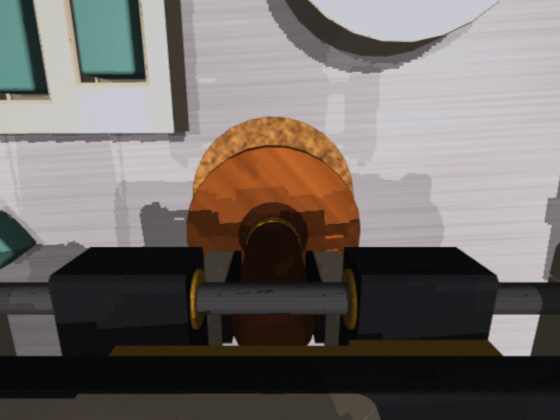

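View pics/s11c.png

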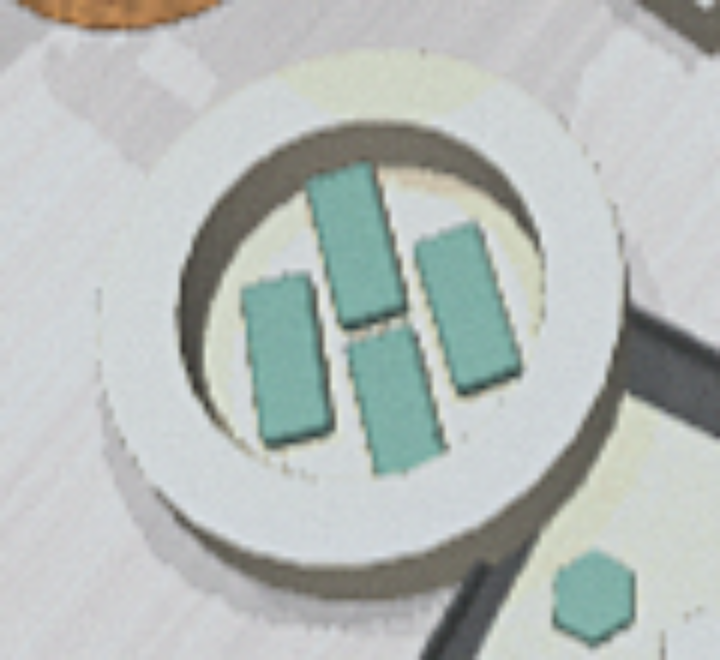

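```bash
python3 - <<'E'
from h import *
V=np.load('s11W.npy'); p=cv2.cvtColor(cv2.imread('pics/s11.png'),cv2.COLOR_BGR2RGB).astype(int)
m=(np.hypot(V[...,0]-.633,V[...,1]+.32)<.064)&(p[...,1]>p[...,0]+20)
z=V[...,2]; n,l=cv2.connectedComponents(cv2.erode(m.astype(np.uint8),np.ones((2,2),np.uint8)))
for i in range(1,n):
    k=l==i
    if k.sum()>15: P=V[k]; A=np.c_[P[:,:2],np.ones(len(P))]; c=np.linalg.lstsq(A,P[:,2],rcond=None)[0]; print(k.sum(),P.mean(0),np.percentile(P[:,2],[5,95]),'slope deg',np.degrees(np.hypot(*c[:2])))
E
```

```text
241 [ 0.6095 -0.3011  0.0307] [0.0276 0.0337] slope deg 1.5681353686666528
249 [ 0.6588 -0.296   0.0308] [0.0276 0.0339] slope deg 1.387429637075788
266 [ 0.6165 -0.3491  0.0306] [0.0269 0.0343] slope deg 1.03785896046921
218 [ 0.6588 -0.3377  0.0307] [0.0277 0.0339] slope deg 0.2471482599107835
```

Call:
{"fn": "step_arm", "kwargs": {"deltas": [[1.5,-0.1,0,0,1],[3,-0.1,0,0,1],[4.5,-0.1,0,0,1],[5.8,-0.1,0,0,1],[6.8,-0.1,0,0,1],[7.5,-0.1,0,0,1],[8,-0.1,0,0,1],[8.25,-0.1,0,0,1],[8.25,-0.1,0,0,1],[8.25,-0.1,0,0,1]]}}

```text
t: 39.32
eef_pos: [0.4182, -0.2214, 0.0668]
ee_rot: [1.211, 1.57, -0.414]
force: [-0.1, -0.5, -1.7]
width: 0.0311
```

```bash
python3 - <<'E'
from h import *
plan([0.4185,-0.2222,0.063],86.9)
E
```

```text
t 39.32 pos [ 0.4182 -0.2214  0.0668] jaw -93.12 q [-0.0695  0.1746 -0.6109  0.0002 -0.7849  1.5856] F [-0.093  -0.4739 -1.7015] w 0.0311 tilt [ 0.0005 -0.0002 -1.    ]
  -> delta cm [0.38 0.04 0.08] roll -0.022308275336058614 alt 179.97769172466394
```

Call:
{"fn": "step_arm", "kwargs": {"deltas": [[0.05,0,0.05,0,1],[0.1,0,0.05,0,1],[0.15,0,0.05,0,1],[0.2,0,0.05,0,1],[0.25,0,0.05,0,1],[0.3,0,0.05,0,1],[0.35,0,0.05,0,1],[0.4,0,0.05,0,1],[0.4,0,0.05,0,1],[0.4,0,0.05,0,1]]}}

```text
t: 40.15
eef_pos: [0.4177, -0.2218, 0.0625]
ee_rot: [-1.469, 1.571, -3.095]
force: [-1.0, 0.9, -0.9]
width: 0.0313
```

```bash
python3 - <<'E'
from h import *
plan([0.4185,-0.2222,0.063],86.9)
E
```

```text
t 40.15 pos [ 0.4177 -0.2218  0.0625] jaw -93.12 q [-0.0705  0.1808 -0.6157  0.     -0.7743  1.5867] F [-1.0345  0.8952 -0.9322] w 0.0313 tilt [-0. -0. -1.]
  -> delta cm [-0.05  0.08  0.04] roll -0.023728468189801788 alt 179.9762715318102
```

Call:
{"fn": "step_arm", "kwargs": {"deltas": [[0.05,0,0,0,1],[0.08,0,0,0,1],[0.08,0,0,0,1],[0.08,0,0,0,0.55],[0.08,0,0,0,0.5],[0.08,0,0,0,0.4],[0.08,0,0,0,0.3],[0.08,0,0,0,0.2],[0.08,0,0,0,0.1],[0.08,0,0,0,0.1]], "squeeze": 20}}

```text
t: 40.98
eef_pos: [0.4177, -0.2218, 0.0616]
ee_rot: [-1.383, 1.571, -3.009]
force: [-0.8, 0.1, 0.3]
width: 0.0715
```

Call:
{"fn": "step_arm", "kwargs": {"deltas": [[-1,0,0,0,0.1],[-3,0,0,0,0.1],[-6,0,0,0,0.1],[-9.5,0,0,0,0.1],[-13,0,0,0,0.1],[-16,0,0,0,0.1],[-18.5,0,0,0,0.1],[-20,0,0,0,0.1],[-20,0,0,0,0.1],[-20,0,0,0,0.1]]}}

```text
t: 41.82
eef_pos: [0.4181, -0.2217, 0.2623]
ee_rot: [1.665, 1.569, 0.04]
force: [-0.8, 0.0, -1.0]
width: 0.0786
```

```bash
python3 - <<'E'
from h import *
s=get_state(); print(s['eef_pos'],s['force'],s['width'])
f=grab_frame('scene'); save(f,'s12.png'); V=cloud(f); np.save('s12W.npy',V)
g=grab_frame('side'); save(g,'sd12.png')
s,f,W=wrist('w12.png'); np.save('w12W.npy',W)
E
```

```text
[ 0.4181 -0.2217  0.2623] [-0.7672  0.0214 -0.9854] 0.0785804017550932
```

View pics/s12.png

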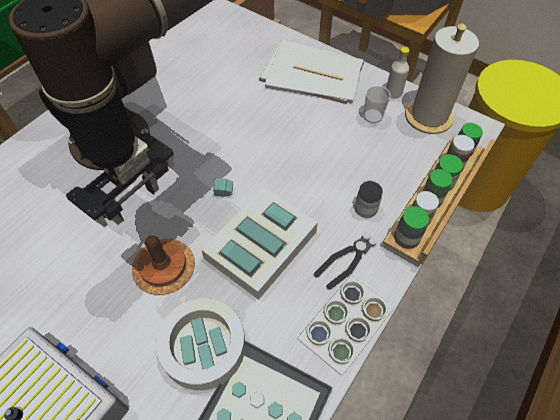

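View pics/sd12.png

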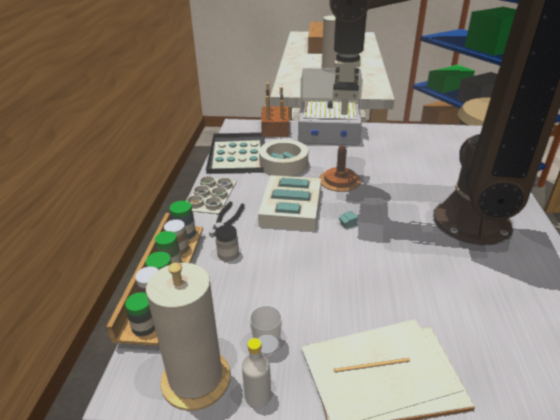

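View pics/w12.png

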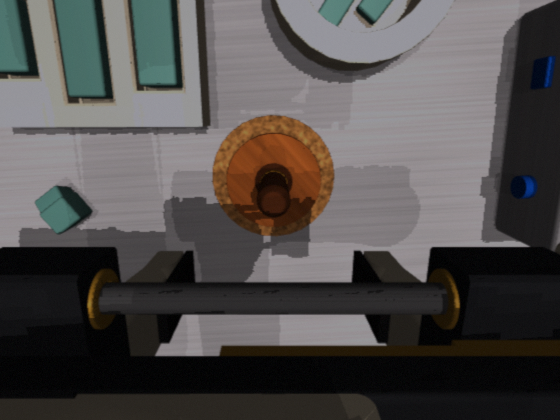

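Tamper stands upright and centred on the mat (wrist px 272,175). The bars are in their pockets and the four slabs are flat in the scene view. I'll check the heights, then hand in.

```bash
python3 - <<'E'
from h import *
V=np.load('s12W.npy'); W=np.load('w12W.npy').reshape(-1,3)
p=cv2.cvtColor(cv2.imread('pics/s12.png'),cv2.COLOR_BGR2RGB).astype(int)
gr=(p[...,1]>p[...,0]+15)
for n,c in [('short',(.5864,.042)),('long',(.5823,-.0339)),('middle',(.5782,-.1098))]:
    m=(abs(V[...,0]-c[0])<.06)&(abs(V[...,1]-c[1]-.003)<.024)&gr; P=V[m]
    A=np.c_[P[:,:2],np.ones(len(P))]; k=np.linalg.lstsq(A,P[:,2],rcond=None)[0]
    print(n,len(P),P.mean(0),np.percentile(P[:,2],[5,95]),'slope',np.degrees(np.hypot(*k[:2])))
h=W[(np.hypot(W[:,0]-.418,W[:,1]+.223)<.062)&(abs(W[:,2]-.025)<.006)]; print('head',h.mean(0),cv2.minEnclosingCircle((h[:,:2]*1000).astype(np.float32)),np.percentile(h[:,2],[5,95]))
t=W[(np.hypot(W[:,0]-.418,W[:,1]+.223)<.03)&(W[:,2]>.12)]; print('handle top',t.mean(0),t[:,2].max())
print(get_state()['qd'],job_done())
E
```

```text
short 374 [0.5888 0.0415 0.0573] [0.0528 0.0612] slope 3.900915849099663
long 685 [ 0.5843 -0.0344  0.0575] [0.0534 0.0615] slope 2.934556569475437
middle 591 [ 0.5801 -0.1096  0.0572] [0.0518 0.0611] slope 3.0109093176970334
head [ 0.4223 -0.2235  0.0241] ((416.4935607910156, -223.11289978027344), 57.98068618774414) [0.0226 0.0259]
handle top [ 0.4421 -0.225   0.3663] 0.3936952466137125
the job is handed in; nothing more can be done
[-0.0007  0.0047  0.0006  0.0019 -0.0016  0.0007] None
```

The job is handed in: all three bars lie in the pockets of their own length, the loose glass is flat, and the tamper is back upright on its mat. It took about 42 s of robot time, against the 72 s limit.

**Bars:** Each was lowered into its pocket with its underside about 3 mm above the floor before I let go. The last check has their tops at about 57–58 mm, where 58 mm is seated. The scene-camera plane fits came out tilted 3–4°, in the same range for all three. I put that down to depth noise and edge pixels, since the pictures show them flat.

**Loose glass:** I pressed down to the expected flat height and finished at about 30 N. All four slabs then measured 30.6–30.8 mm at the top (expected 31) with tilts of 1.6° or less. The fingers did not touch this glass.

**Tamper:** The head is about 2 mm off the mat's centre. The handle-top height check failed because it picked up the gripper instead, so "upright" rests on the pictures and the head measuring level.

**Bystanders:** The jar, stub, nippers and cup look unmoved in the final pictures; I did not measure them again.

**Disagreement with the specification:** The fingertips sit about 18 mm behind the reported TCP, not 17 mm ahead of it. My first closing on the middle-length bar therefore passed above the bar without touching it. I measured the offset from the cameras and used it from then on.

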